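Gauge a stamp collar on the step mandrel and tally its size

ROBOT

A 7-joint arm with a two-finger parallel gripper is mounted at the origin on a cart in front of the work surface, level with it; the furniture and walls round the work are solid. World frame = base frame: x ahead of the robot, y to its left, z up, the work surface at z = 0. Lengths are in m, angles in rad, forces in N, time in s.
With the tool pointing down it reaches from about 0.4 to 0.85 m from the base axis. Payload 10.4 kg.
Tool frame: the origin (TCP) lies at the very end of the fingers, on their centre line; the grasp point (between the pads) lies 19 mm behind it; y points along the fingers, z is the direction in which the jaws open and shut, and the axes are right-handed (so a half turn about y gives the same grasp; the last joint's range is limited). The gripper opens to 85 mm and grips with 20 to 120 N. Pads are 22 mm wide; open, the fingers measure 114 mm over their backs; the gripper's body (76 mm by 85 mm) begins 54 mm behind the grasp point. The pads swing forward as they close: fully open they stand 13 mm farther back than shut.
Start: joints at [1.155, 0.332, -0.065, 1.46, 0.022, 1.35, -0.088], TCP at [0.239, -0.577, 0.192] pointing down, gripper open.
Joint ranges: [-2.6, 2.6], [-0.5, 2.12], [-1.47, 1.34], [0.16, 2.42], [-1.27, 4.41], [0.06, 2.06], [-2.6, 2.6]. Speed limits (rad/s): [2.22, 2.22, 2.79, 2.79, 3.14, 3.14, 3.14].

INTERFACE

Orientations are given as a unit quaternion [x, y, z, w].
In Python, from workcell import manip gives the robot as it stands.
- The arm moves only by the tool arm_command, never from a script. Its argument "commands" is a list that holds one entry, the list of rows, each a list of 6 numbers: the shift along the world's x, y, z in cm, then the turn, a rotation vector about the world's x, y, z in degrees. A call has 1 to 20 rows; each row is the pose to reach, as a shift and turn from the pose commanded when the call began; what a row does not reach only later rows make up. A row lasts 1/10 s, in which the tool goes at most 50 mm and 8.59 degrees, less where a joint would pass 70% of its speed; a pose out of reach is approached as far as the arm can. A call with a gripper value outside its range is refused whole. "claw" is the finger opening in cm, from 0 to 8.54, set as the call begins (left out, the last holds). The fingers move at their own pace and stop on an object; "newtons" is the grip in N (left out, the last holds). Time passes only in rows, so rows that repeat a pose let the fingers close. It gives the time, the measured TCP pose, the force and the opening at its end, in the units of the state.
- manip.get_obs(): the state, without advancing time (a new reading comes with each control period).
- manip.camera(name): name is "scene" or "top"; returns a dict with "pixels" (480x640x3 uint8, blue, green, red), "depth" (480x640 float32, m along the optical axis (not along the pixel's ray), 0 where there is no reading), "K" (3x3 intrinsics, pixels), "rvec" (rotation vector, rad) and "tvec" (3), from world to camera coordinates, as OpenCV has them. Camera axes: x right, y down, z forward; pixel columns grow to the right and rows downward; lengths in m; the calibration is good to about 2 mm. A picture is of the moment at which its call begins.
- manip.hand_in(): hands the job in, once; it reports no verdict.
Trained networks look in the newest picture that a camera, given by its name, has taken for a name from the list of things; names that differ only in an ending like _2 or _b are one class to them, and where a whole thing is asked for, a point or a joint stands for the part that bears it (a point fixed in the world has none). Each returns a list of dicts, best first, with "p" (0 to 1); they miss things now and then, are a little off and sometimes report something else, mostly with a low value. They report only what shows in the picture. A call takes as long as a camera call. They do not tell look-alikes from the thing itself.
- manip.masks_of(camera, thing): "mask" (480x640 bool, what is visible of it) and "bbox" ([left, top, right, bottom] in pixels, round what is visible of it).
The state is a dict: "clock": time; "joint_pos": joint angles; "joint_velocities": joint speeds; "tau": joint torques, N m; "position": TCP position; "ee_rot": TCP orientation; "ft_force": force on the tool from outside, world axes, zero at the start; "torque": the same for the moment, N m; "grip_width": opening from 0.0 (shut) to 1.0 (fully open).
Only numpy, scipy, OpenCV 4.12 (cv2) and the standard library are available. Lean on these libraries where they do the work, as an engineer would, in place of code of your own. Each camera call takes 0.05 s, during which the arm holds its last target.

TASK

Gauge the collar that stands in the taped square: slide it down the step mandrel until it stops and leave it resting there, and read from the lines under it which step it stopped on. Then take the flat tally blade out of the unmarked parking slot and slide it fully down into the slot with the same number of lines. Leave the other two collars and the soap where they are.

Things in the scene. Friction and masses are not known exactly. Their poses are not given: they have to be found in the camera images.
- taped_square: Square of flat pale paper tape stuck on the table, 128 mm outside, 104 mm inside, no thickness to speak of; origin at its centre on the table. Exactly one of the three collars stands inside it, within 10 mm of its centre: that is the collar to gauge.
- collar_a: Plain aluminium collar (short tube) standing on end, outside diameter 66 mm, height 40 mm, bore 34 mm, 0.08 to 0.17 kg, loose; origin at the centre of its underside, z axis along the bore. The collars differ only in bore; which stands in the square changes. Grasp it across the outside from above.
- collar_b: Plain aluminium collar (short tube) standing on end, outside diameter 66 mm, height 40 mm, bore 44 mm, 0.08 to 0.17 kg, loose; origin at the centre of its underside, z axis along the bore. The collars differ only in bore; which stands in the square changes. Grasp it across the outside from above.
- collar_c: Plain aluminium collar (short tube) standing on end, outside diameter 66 mm, height 40 mm, bore 54 mm, 0.08 to 0.17 kg, loose; origin at the centre of its underside, z axis along the bore. The collars differ only in bore; which stands in the square changes. Grasp it across the outside from above.
- mandrel: White upright step mandrel, 96.5 mm high in all, fixed; dark foot plate 110 x 110 x 12 mm. Origin at the centre of the plate's underside, z up the axis. Below the pointed nose are round steps of about 30, 40 and 50 mm diameter and a 62 mm foot. A collar put over the nose slides down until it stops on a flat ledge; one, two or three dark lines (from the top ledge down) circle the wall under each ledge.
- ledge_one (a point): Centre of the top ledge, on the mandrel's axis, 66 mm above the table (the step above it is 28 to 30 mm in diameter, 18 mm high, under a 12 mm nose); one line on the wall below. A collar with 34 mm bore stops with its underside here.
- ledge_two (a point): Centre of the middle ledge, 48 mm above the table (the step above it: 38 to 40 mm in diameter, 18 mm high); two lines on the wall below. A collar with 44 mm bore stops with its underside here.
- ledge_three (a point): Centre of the lowest ledge, 30 mm above the table (the step above it: 48 to 50 mm in diameter, 18 mm high); three lines on the wall below. A collar with 54 mm bore stops with its underside here.
- tally_block: Light wooden block fixed on the table, 90 x 170 x 40 mm (x, y, z); origin at the centre of its underside. Four upright slots open at the top, each 64 mm along x, 10.5 mm along y, 28 mm deep, side by side along y. The slot at the +y end is unmarked (parking); then towards -y follow those marked with one, two, three dark lines on the top and the front (-x) face.
- slot_park (a point): Centre of the floor of the unmarked parking slot, 12 mm above the table; block axes. The tally blade starts here.
- slot_one (a point): Centre of the floor of the slot with one line, 12 mm above the table.
- slot_two (a point): Centre of the floor of the slot with two lines, 12 mm above the table.
- slot_three (a point): Centre of the floor of the slot with three lines, 12 mm above the table.
- tally_blade: Flat aluminium blade, 8 mm thick along its y, 110 mm tall along z: the lower 70 mm is 60 mm wide along x, above it a grip tab 36 mm wide; 0.06 to 0.11 kg, loose, standing edgewise in the parking slot. Origin at the centre of its lower edge; either way round will do. Grasp the tab from above across its thickness.
- loose_soap: Bystander: round rose-shaped soap, 69 mm wide, 34 mm high, loose on the table between mandrel and block; origin at the centre of its underside.
Mind the look-alikes: they are no part of the job. What is shaped like the collar_b but blue or purple is not meant. Leave any purple look-alike of the collar_a alone.

How it is judged:
On the way, in this order (a step that is already met when the one before it is completed fails the run):
1. the collar from the taped square rests on the ledge of the mandrel where it stops (((z of collar_a in the frame of ledge_one between -0.004 and 0.004 m and horizontal distance between collar_a and ledge_one below 0.006 m and angle between collar_a's own z axis and vertical below 0.08 rad and distance of each of collar_b, collar_c from where it was at the start of the episode below 0.02 m and horizontal distance between each of collar_b, collar_c and taped_square above 0.1 m) or (z of collar_b in the frame of ledge_two between -0.004 and 0.004 m and horizontal distance between collar_b and ledge_two below 0.006 m and angle between collar_b's own z axis and vertical below 0.08 rad and distance of each of collar_a, collar_c from where it was at the start of the episode below 0.02 m and horizontal distance between each of collar_a, collar_c and taped_square above 0.1 m) or (z of collar_c in the frame of ledge_three between -0.004 and 0.004 m and horizontal distance between collar_c and ledge_three below 0.006 m and angle between collar_c's own z axis and vertical below 0.08 rad and distance of each of collar_a, collar_b from where it was at the start of the episode below 0.02 m and horizontal distance between each of collar_a, collar_b and taped_square above 0.1 m))), for 0.2 s.
2. with that collar on its ledge, the tally blade is fully down in the slot with as many lines (((z of collar_a in the frame of ledge_one between -0.004 and 0.004 m and horizontal distance between collar_a and ledge_one below 0.006 m and angle between collar_a's own z axis and vertical below 0.08 rad and distance of each of collar_b, collar_c from where it was at the start of the episode below 0.02 m and horizontal distance between each of collar_b, collar_c and taped_square above 0.1 m and z of tally_blade in the frame of slot_one below 0.004 m and horizontal distance between tally_blade and slot_one below 0.005 m and angle between tally_blade's own z axis and vertical below 0.12 rad and angle between the x axis of tally_blade and the x axis of tally_block, either way round below 0.15 rad) or (z of collar_b in the frame of ledge_two between -0.004 and 0.004 m and horizontal distance between collar_b and ledge_two below 0.006 m and angle between collar_b's own z axis and vertical below 0.08 rad and distance of each of collar_a, collar_c from where it was at the start of the episode below 0.02 m and horizontal distance between each of collar_a, collar_c and taped_square above 0.1 m and z of tally_blade in the frame of slot_two below 0.004 m and horizontal distance between tally_blade and slot_two below 0.005 m and angle between tally_blade's own z axis and vertical below 0.12 rad and angle between the x axis of tally_blade and the x axis of tally_block, either way round below 0.15 rad) or (z of collar_c in the frame of ledge_three between -0.004 and 0.004 m and horizontal distance between collar_c and ledge_three below 0.006 m and angle between collar_c's own z axis and vertical below 0.08 rad and distance of each of collar_a, collar_b from where it was at the start of the episode below 0.02 m and horizontal distance between each of collar_a, collar_b and taped_square above 0.1 m and z of tally_blade in the frame of slot_three below 0.004 m and horizontal distance between tally_blade and slot_three below 0.005 m and angle between tally_blade's own z axis and vertical below 0.12 rad and angle between the x axis of tally_blade and the x axis of tally_block, either way round below 0.15 rad))), for 0.2 s.
At the end, for the whole second after the job is handed in: The collar from the taped square rests on its ledge (within 4 mm in height, 6 mm of the axis, 0.08 rad); the blade is down (within 4 mm of the floor, 5 mm of the centre, 0.12 rad of upright) in the slot with as many lines; both at rest; the other collars within 20 mm of where they stood (((z of collar_a in the frame of ledge_one between -0.004 and 0.004 m and horizontal distance between collar_a and ledge_one below 0.006 m and angle between collar_a's own z axis and vertical below 0.08 rad and distance of each of collar_b, collar_c from where it was at the start of the episode below 0.02 m and horizontal distance between each of collar_b, collar_c and taped_square above 0.1 m and z of tally_blade in the frame of slot_one below 0.004 m and horizontal distance between tally_blade and slot_one below 0.005 m and angle between tally_blade's own z axis and vertical below 0.12 rad and angle between the x axis of tally_blade and the x axis of tally_block, either way round below 0.15 rad and linear speed of each of collar_a, tally_blade below 0.02 m/s) or (z of collar_b in the frame of ledge_two between -0.004 and 0.004 m and horizontal distance between collar_b and ledge_two below 0.006 m and angle between collar_b's own z axis and vertical below 0.08 rad and distance of each of collar_a, collar_c from where it was at the start of the episode below 0.02 m and horizontal distance between each of collar_a, collar_c and taped_square above 0.1 m and z of tally_blade in the frame of slot_two below 0.004 m and horizontal distance between tally_blade and slot_two below 0.005 m and angle between tally_blade's own z axis and vertical below 0.12 rad and angle between the x axis of tally_blade and the x axis of tally_block, either way round below 0.15 rad and linear speed of each of collar_b, tally_blade below 0.02 m/s) or (z of collar_c in the frame of ledge_three between -0.004 and 0.004 m and horizontal distance between collar_c and ledge_three below 0.006 m and angle between collar_c's own z axis and vertical below 0.08 rad and distance of each of collar_a, collar_b from where it was at the start of the episode below 0.02 m and horizontal distance between each of collar_a, collar_b and taped_square above 0.1 m and z of tally_blade in the frame of slot_three below 0.004 m and horizontal distance between tally_blade and slot_three below 0.005 m and angle between tally_blade's own z axis and vertical below 0.12 rad and angle between the x axis of tally_blade and the x axis of tally_block, either way round below 0.15 rad and linear speed of each of collar_c, tally_blade below 0.02 m/s))); the robot touches nothing.
It fails at once if the soap is shoved more than 20 mm (distance of loose_soap from where it was at the start of the episode above 0.02 m).
It also fails if it takes over 48 s, if anything falls off the work surface, if the arm or the gripper's body presses on something with over 40 N, if the wrist force passes 120 N, or if a joint passes its speed limit or range.

## Working session

There is one attempt and no reset: what is moved stays moved. The work goes in short steps, Python scripts to look and compute and a tool call to move; the robot and the scene stay as the last step left them, time stands still between calls to the robot, and variables do not carry over. Pictures are saved under pics/ and viewed, and the job is handed in when it is done.

Besides the shell and the picture viewer there is one more tool, called after "Emit:" in YAML: its name, and indented under it one key for each argument. arm_command: Moves the arm, as the interface text tells. Its arguments: {"type":"object","properties":{"commands":{"type":"array"},"claw":{"type":"number"},"newtons":{"type":"number"}},"required":["commands"]}

```bash
mkdir -p pics; ls; python3 - <<'E'
from workcell import manip
import cv2,numpy as np
o=manip.get_obs(); print(o)
for n in ("scene","top"):
    c=manip.camera(n); cv2.imwrite(f"pics/{n}0.png",c["pixels"]); np.savez(f"{n}0.npz",**c)
    print(n,c["K"].tolist(),c["rvec"],c["tvec"])
    for t in ["taped_square","collar_a","mandrel","tally_block","tally_blade","loose_soap"]:
        r=manip.masks_of(n,t); print(t,[(round(x["p"],2),[int(v) for v in x["bbox"]]) for x in r])
E
```

```text
pics
{'clock': 0.0, 'joint_pos': array([ 1.15541276,  0.33287653, -0.06470395,  1.46095657,  0.02155193,
        1.34992618, -0.08851794]), 'joint_velocities': array([-0.00090319,  0.00019404, -0.00025213,  0.00137326,  0.00094721,
       -0.00022758, -0.00024853]), 'tau': array([ 7.78795475e-04, -6.25447726e+01,  4.95811226e-02, -3.91608167e+01,
        1.62802351e-02,  9.98515345e-03,  3.10880205e-05]), 'position': array([ 0.23906298, -0.57698297,  0.19090579]), 'ee_rot': array([-0.13808704,  0.69402361, -0.69300469,  0.13786845]), 'ft_force': array([-0.10416438,  0.54205173,  0.17171407]), 'torque': array([ 0.04069601, -0.00530152,  0.04088863]), 'grip_width': 0.9969433755353664}
scene [[586.931354580404, 0.0, 325.24782454281643], [0.0, 586.931354580404, 230.59187879210822], [0.0, 0.0, 1.0]] [ 0.87342008 -2.25974294  1.35444937] [0.38177374 0.28760842 0.79370738]
taped_square [(0.96, [324, 279, 415, 338])]
collar_a [(0.85, [223, 217, 248, 248]), (0.79, [423, 255, 463, 288]), (0.78, [347, 279, 386, 321]), (0.72, [429, 229, 462, 260]), (0.67, [411, 198, 441, 228]), (0.63, [266, 230, 299, 257])]
mandrel [(0.63, [329, 203, 399, 258])]
tally_block [(0.83, [206, 264, 304, 337])]
tally_blade [(0.81, [214, 261, 245, 309])]
loose_soap [(0.7, [316, 258, 348, 288])]
top [[563.373098752669, 0.0, 320.59685279458887], [0.0, 563.373098752669, 233.1894070986398], [0.0, 0.0, 1.0]] [ 2.05944393 -2.17005206  0.22002439] [-0.07072432  0.61672756  0.9858077 ]
taped_square [(0.74, [172, 226, 267, 292])]
collar_a [(0.95, [268, 314, 306, 352]), (0.95, [262, 128, 298, 165]), (0.8, [286, 180, 318, 216]), (0.8, [454, 238, 497, 279]), (0.77, [408, 306, 446, 342]), (0.69, [356, 335, 398, 370])]
mandrel [(0.75, [348, 219, 407, 276]), (0.67, [164, 242, 183, 273])]
tally_block [(0.91, [169, 228, 263, 291])]
tally_blade [(0.92, [164, 239, 185, 274])]
loose_soap [(0.6, [280, 252, 316, 284]), (0.56, [348, 217, 410, 272])]
```

View pics/scene0.png

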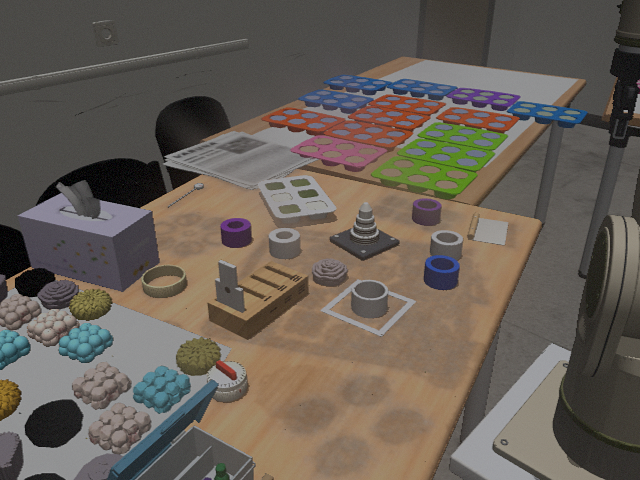

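View pics/top0.png

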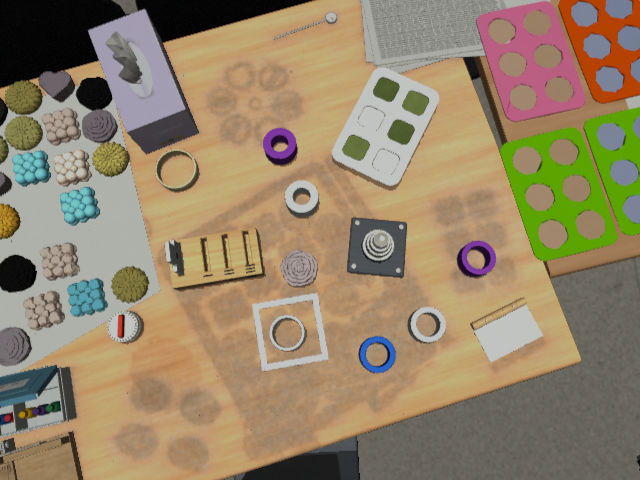

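The scene picture shows the square collar at (369,298), mandrel at (364,230) and block at (258,300). In the top picture they are at (287,333), (378,246) and (215,258), with the blade at (173,256).

```bash
cat > h.py <<'E'
import numpy as np,cv2
def load(n): return dict(np.load(n))
def cloud(c):
    R=cv2.Rodrigues(c["rvec"])[0]; K=c["K"]; v,u=np.mgrid[:480,:640]; d=c["depth"].astype(float)
    P=np.stack([(u-K[0,2])/K[0,0]*d,(v-K[1,2])/K[1,1]*d,d],-1)
    W=(P-c["tvec"].ravel())@R; W[d<=0]=np.nan; return W
def plane(c,uv,z):
    R=cv2.Rodrigues(c["rvec"])[0]; uv=np.atleast_2d(uv).astype(float); K=c["K"]
    r=np.c_[(uv[:,0]-K[0,2])/K[0,0],(uv[:,1]-K[1,2])/K[1,1],np.ones(len(uv))]@R
    o=-R.T@c["tvec"].ravel(); s=(z-o[2])/r[:,2]; return o+r*s[:,None]
def proj(c,X):
    return cv2.projectPoints(np.atleast_2d(np.array(X,float)),c["rvec"],c["tvec"],c["K"],None)[0][:,0]
def rect(c,z,x0,x1,y0,y1,res=0.0005):
    # rectified picture at height z; row = -x, col = -y
    xs=np.arange(x1,x0,-res); ys=np.arange(y1,y0,-res)
    Y,X=np.meshgrid(ys,xs); p=proj(c,np.c_[X.ravel(),Y.ravel(),np.full(X.size,z)]).reshape(X.shape+(2,)).astype(np.float32)
    return cv2.remap(c["pixels"],p[...,0],p[...,1],cv2.INTER_CUBIC)
E
python3 - <<'E'
from h import *
for n in("top0","scene0"):
    c=load(n+".npz");W=cloud(c)
    R=cv2.Rodrigues(c["rvec"])[0]; print(n,"cam",-R.T@c["tvec"].ravel())
    pts={"top0":dict(table=(340,300),ring=(287,333),man=(378,243),block=(230,270),blade=(172,256),w1=(302,198),w2=(428,325),soap=(299,268)),
    "scene0":dict(table=(300,330),man=(365,210),blade=(228,270),ring=(369,298))}[n]
    for k,(u,v) in pts.items():
        q=W[v-2:v+3,u-2:u+3].reshape(-1,3); print(k,np.nanmedian(q,0).round(4),np.nanstd(q[:,2]).round(4))
c=load("top0.npz");W=cloud(c)
for k,(u,v) in dict(sq=(287,333),w1=(302,198),w2=(428,325)).items():
    s=W[v-26:v+27,u-26:u+27].reshape(-1,3); m=(s[:,2]>.035)&(s[:,2]<.05); print(k,m.sum(),np.median(s[m],0).round(4),s[m].min(0).round(3),s[m].max(0).round(3), "area eq bore",np.nan)
    from scipy.optimize import least_squares
    ctr=s[m][:,:2]; cc=(ctr.max(0)+ctr.min(0))/2; r=np.hypot(*(ctr-cc).T); print(cc.round(4),np.percentile(r,[1,2,5,50,95,99]).round(4))
E
```

```text
top0 cam [ 0.39987039 -0.09387243  1.09016663]
table [ 4.918e-01 -1.340e-01  2.000e-04] 0.0021
ring [ 4.346e-01 -2.920e-02  1.000e-04] 0.002
man [ 0.5838 -0.2054  0.0882] 0.0045
block [0.5552 0.0706 0.039 ] 0.0022
blade [0.5764 0.1628 0.1033] 0.0103
w1 [ 6.992e-01 -7.000e-02 -3.000e-04] 0.0022
w2 [ 0.4355 -0.2987 -0.0008] 0.0026
soap [ 0.5535 -0.0587  0.0313] 0.0022
scene0 cam [-0.09132492  0.67612051  0.62686682]
table [ 0.4791  0.1036 -0.0013] 0.0009
man [ 0.584  -0.1993  0.0841] 0.0028
blade [0.5751 0.1727 0.1118] 0.0037
ring [ 0.4177 -0.0061  0.0375] 0.0171
sq 342 [ 0.4333 -0.0318  0.039 ] [ 0.402 -0.063  0.035] [0.466 0.002 0.044] area eq bore nan
[ 0.4344 -0.0306] [0.0266 0.0267 0.0269 0.0299 0.0324 0.0328]
w1 639 [ 0.6912 -0.0685  0.0392] [ 0.659 -0.102  0.035] [ 0.724 -0.038  0.045] area eq bore nan
[ 0.6916 -0.0698] [0.0167 0.0169 0.0176 0.0259 0.032  0.033 ]
w2 569 [ 0.4347 -0.2914  0.0395] [ 0.403 -0.323  0.035] [ 0.468 -0.259  0.047] area eq bore nan
[ 0.4355 -0.2909] [0.0218 0.022  0.0224 0.028  0.0324 0.0328]
```

Square collar bore is about 54 mm, so it is collar_c: ledge three, slot three. Next come finer measurements.

```bash
python3 - <<'E'
from h import *
t=load("top0.npz")
a=rect(t,0.04,.48,.64,-.02,.20,.0004)   # block
b=rect(t,0.012,.50,.66,-.29,-.12,.0004) # mandrel plate
cv2.imwrite("pics/r_block.png",a); cv2.imwrite("pics/r_man.png",b);print(a.shape,b.shape)
s=load("scene0.npz"); cv2.imwrite("pics/s_zoom.png",cv2.resize(s["pixels"][190:340,200:420],None,fx=3.6,fy=3.6,interpolation=cv2.INTER_CUBIC))
E
```

```text
(401, 550, 3) (401, 425, 3)
```

View pics/r_block.png

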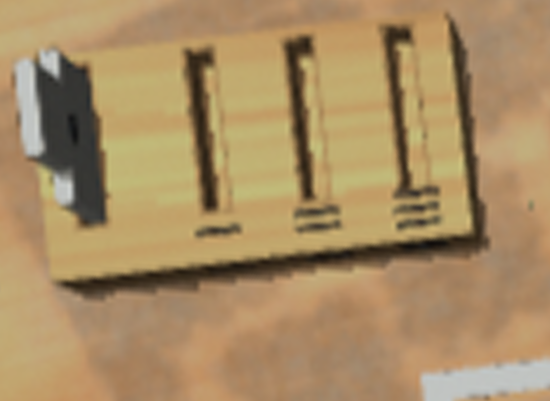

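View pics/r_man.png

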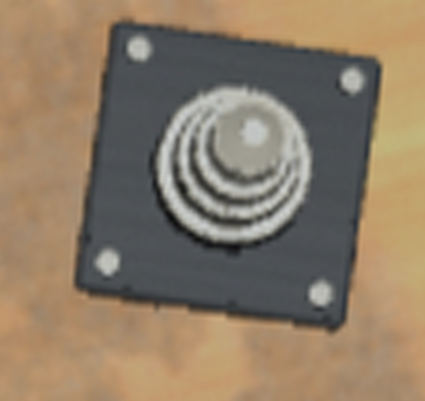

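View pics/s_zoom.png

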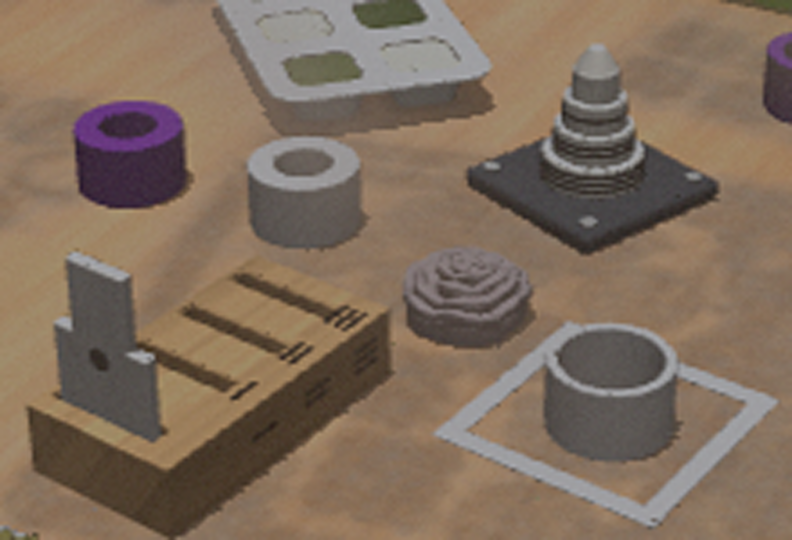

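```bash
python3 - <<'E'
from h import *
t=load("top0.npz");s=load("scene0.npz")
# block-aligned rectification at z=.04: centre guess
def rectb(c,z,cx,cy,yaw,hx,hy,res):
    bx=np.arange(hx,-hx,-res); by=np.arange(hy,-hy,-res); Y,X=np.meshgrid(by,bx)
    wx=cx+X*np.cos(yaw)-Y*np.sin(yaw); wy=cy+X*np.sin(yaw)+Y*np.cos(yaw)
    p=proj(c,np.c_[wx.ravel(),wy.ravel(),np.full(X.size,z)]).reshape(X.shape+(2,)).astype(np.float32)
    return cv2.remap(c["pixels"],p[...,0],p[...,1],cv2.INTER_LINEAR)
yaw=np.radians(6.4)
ims=[rectb(c,.04,.578,.094,yaw,.065,.11,.0003) for c in(t,s)]
for im in ims:
    for b in range(-100,101,20):
        cv2.putText(im,str(b),(int((110-b)/.3)-10,12),0,.4,(0,255,0),1); cv2.line(im,(int((110-b)/.3),14),(int((110-b)/.3),26),(0,255,0),1)
    for a in (-45,0,45): cv2.line(im,(0,int((65-a)/.3)),(15,int((65-a)/.3)),(0,255,0),1)
    print(im.shape)
im=np.vstack([i[:,:] for i in ims]); im=im[:, :]
cv2.imwrite("pics/bb.png",cv2.resize(im,None,fx=.68,fy=.68) if im.shape[0]>600 and False else cv2.resize(im,(508,600)) ) 
cv2.imwrite("pics/bt.png",ims[0]);cv2.imwrite("pics/bs.png",ims[1])
E
```

```text
(434, 734, 3)
(434, 734, 3)
```

View pics/bt.png

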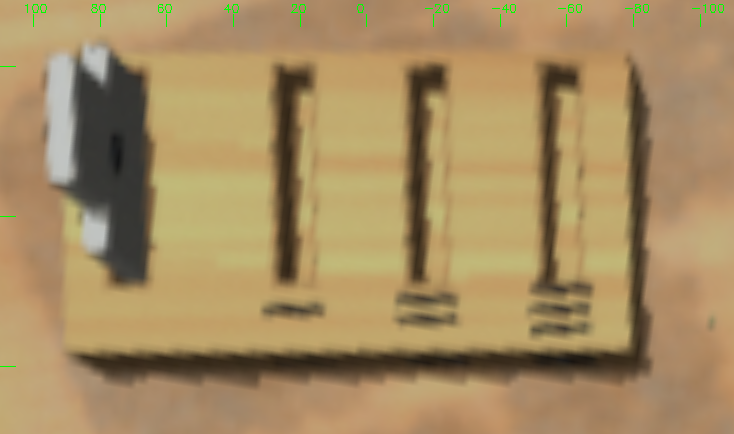

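View pics/bs.png

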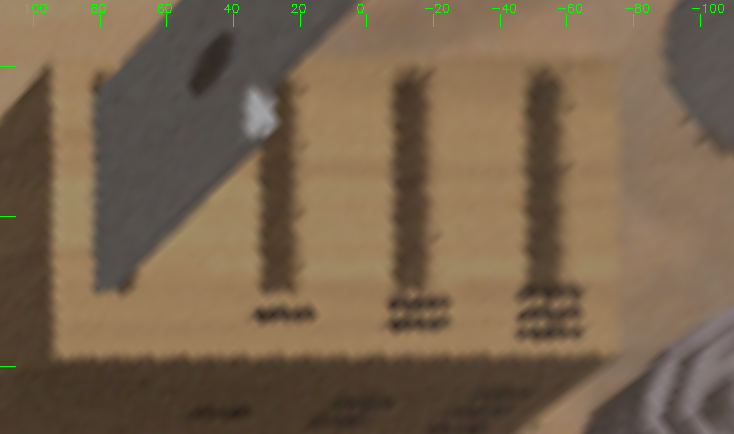

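Block, in the rectified top view: slots at columns 295, 428 and 560, with the park slot about 49.8 mm beyond slot one. The two cameras disagree by a few mm, so I'll fit silhouettes in both.

```bash
cat > fit.py <<'E'
from h import *
from scipy.optimize import minimize
def hullmask(c,X):
    p=proj(c,X); m=np.zeros((480*4,640*4),np.uint8); h=cv2.convexHull((p*4+1.5).astype(np.float32)); cv2.fillConvexPoly(m,np.round(h*16).astype(np.int32),255,shift=4)
    return cv2.resize(m,(640,480),interpolation=cv2.INTER_AREA)/255.
def fit(c,mask,model,x0,step=.003):
    f=lambda x: np.abs(hullmask(c,model(x))-mask).sum()
    best=None
    for _ in range(3):
        r=minimize(f,x0,method="Nelder-Mead",options=dict(initial_simplex=np.vstack([x0]+[x0+np.eye(len(x0))[i]*step for i in range(len(x0))]),xatol=1e-5,fatol=.05)); x0=r.x
    return r.x,r.fun
th=np.linspace(0,2*np.pi,60,endpoint=False)
def cyl(r,z0,z1): return lambda x: np.vstack([np.c_[x[0]+r*np.cos(th),x[1]+r*np.sin(th),np.full(60,z)] for z in(z0,z1)])
def box(hx,hy,z0,z1):
    def g(x):
        a=x[2]*10;C,S=np.cos(a),np.sin(a); o=[]
        for z in(z0,z1):
            for i in(-1,1):
                for j in(-1,1): o.append([x[0]+C*i*hx-S*j*hy,x[1]+S*i*hx+C*j*hy,z])
        return np.array(o)
    return g
E
python3 - <<'E'
from fit import *
from workcell import manip
for n in("top","scene"):
    c=load(n+"0.npz")
    # take newest picture masks (camera unmoved)
    for r in manip.masks_of(n,"collar_a"):
        b=r["bbox"]; ctr=np.array([(b[0]+b[2])/2,(b[1]+b[3])/2]); w=plane(c,ctr,.02)[0]
        for nm,g in dict(sq=(.434,-.031),a=(.69,-.07),b=(.4355,-.291)).items():
            if np.hypot(*(w[:2]-g))<.03:
                m=r["mask"].astype(np.uint8); cs,_=cv2.findContours(m,0,2); mm=np.zeros_like(m); cv2.drawContours(mm,cs,-1,1,-1)
                print(n,nm,fit(c,mm,cyl(.033,0,.04),np.array(g)))
    for r in manip.masks_of(n,"tally_block")[:1]:
        m=r["mask"].astype(np.uint8); print(n,"block area",m.sum(), fit(c,m,box(.045,.085,0,.04),np.array([.58,.1,.0112])))
    for r in manip.masks_of(n,"mandrel")[:1]:
        m=r["mask"].astype(np.uint8);cv2.imwrite(f"pics/mm_{n}.png",m*255)
    # dark plate
    W=plane(c,np.array(np.meshgrid(np.arange(640),np.arange(480))).reshape(2,-1).T,.012).reshape(480,640,3)
    near=np.hypot(W[...,0]-.586,W[...,1]+.203)<.11
    lab=c["pixels"].astype(int); plate=near&(lab[...,2]-lab[...,0]<18)
    nn,L,st,_=cv2.connectedComponentsWithStats(plate.astype(np.uint8)); i=1+st[1:,4].argmax(); m=(L==i)
    m=cv2.morphologyEx(m.astype(np.uint8),cv2.MORPH_CLOSE,np.ones((3,3)));cv2.imwrite(f"pics/plate_{n}.png",m*255)
    print(n,"plate",m.sum(),fit(c,m,box(.055,.055,0,.012),np.array([.586,-.203,-.012])))
E
```

```text
top sq (array([ 0.43437239, -0.03032682]), np.float64(73.2156862745098))
top a (array([ 0.69150544, -0.06923705]), np.float64(50.72941176470589))
top b (array([ 0.43512699, -0.29112302]), np.float64(42.21568627450981))
top block area 4154 (array([0.58155382, 0.100715  , 0.0117472 ]), np.float64(492.29803921568623))
top plate 3079 (array([ 0.59072851, -0.21139458, -0.01496209]), np.float64(156.46666666666664))
scene sq (array([ 0.4322997 , -0.02676962]), np.float64(61.25490196078431))
scene b (array([ 0.43716782, -0.29414756]), np.float64(173.4235294117647))
scene a (array([ 0.69007277, -0.06475087]), np.float64(60.49411764705882))
scene block area 3923 (array([0.58034031, 0.10275619, 0.01299346]), np.float64(693.2901960784313))
scene plate 1605 (array([ 0.59152826, -0.21063804, -0.01687819]), np.float64(253.18823529411765))
```

```bash
cat > ov.py <<'E'
from h import *
th=np.linspace(0,2*np.pi,200)
def circ(x,y,r,z): return np.c_[x+r*np.cos(th),y+r*np.sin(th),np.full(200,z)]
def crop(c,items,ctr,half,f):
    u,v=int(ctr[0]),int(ctr[1]); im=c["pixels"][v-half:v+half,u-half:u+half]; im=cv2.resize(im,None,fx=f,fy=f,interpolation=cv2.INTER_CUBIC)
    for X,col in items:
        p=(proj(c,X)-[u-half,v-half]+.5)*f-.5; cv2.polylines(im,[np.round(p*8).astype(np.int32)],False,col,1,cv2.LINE_AA,3)
    return im
E
python3 - <<'E'
from ov import *
x,y=.5900,-.2110
out=[]
for n,ctr in(("top",(378,246)),("scene",(364,232))):
    c=load(n+"0.npz")
    it=[(circ(x,y,.031,.030),(0,0,255)),(circ(x,y,.025,.048),(0,255,0)),(circ(x,y,.020,.066),(255,0,0)),(circ(x,y,.015,.084),(0,255,255))]
    out.append(crop(c,it,ctr,26,7.5)); out.append(crop(c,[],ctr,26,7.5))
cv2.imwrite("pics/mo.png",np.vstack([np.hstack(out[:2]),np.hstack(out[2:])])[:600 if False else None])
print(out[0].shape)
E
```

```text
(390, 390, 3)
```

View pics/mo.png

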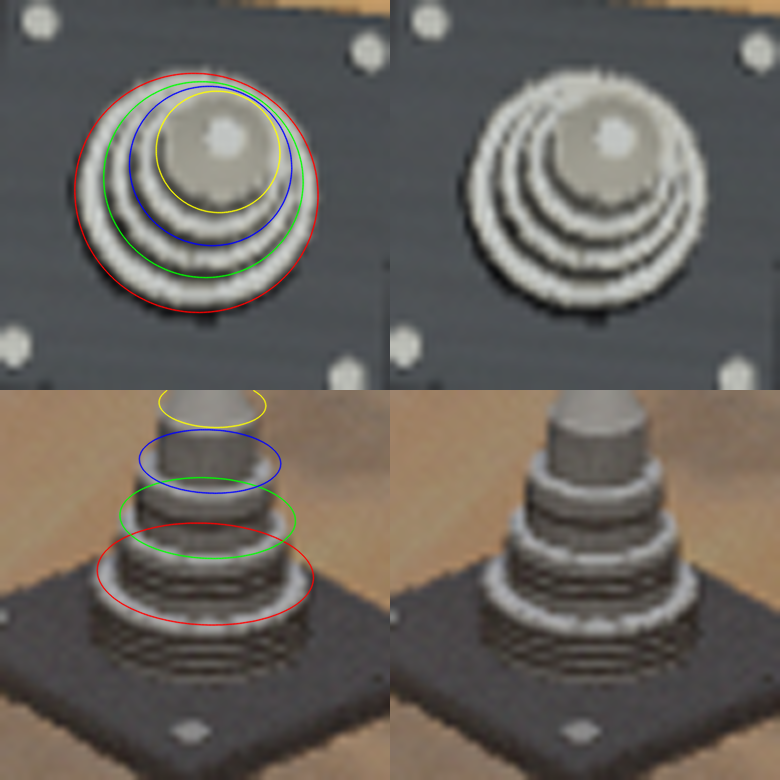

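```bash
python3 - <<'E'
from workcell import manip
from scipy.spatial.transform import Rotation as R
o=manip.get_obs(); M=R.from_quat(o["ee_rot"]).as_matrix(); print(M.round(3)); print(o["position"])
print("jaw yaw",np.degrees(np.arctan2(M[1,2],M[0,2])) if 0 else __import__("math").degrees(__import__("math").atan2(M[1,2],M[0,2])))
E
```

```text
[[-0.924  0.     0.383]
 [-0.383 -0.    -0.924]
 [-0.    -1.     0.   ]]
[ 0.23923878 -0.57740641  0.19171778]
jaw yaw -67.49488890255448
```

Emit:
arm_command:
  commands:
    - [[5,13.7,0,0,0,-5],[9.7,27.4,0,0,0,-10],[14.5,41.1,0,0,0,-16],[19.4,54.8,0,0,0,-16],[19.4,54.8,0,0,0,-16],[19.4,54.8,0,0,0,-16],[19.4,54.8,0,0,0,-16],[19.4,54.8,0,0,0,-16],[19.4,54.8,0,0,0,-16],[19.4,54.8,0,0,0,-16],[19.4,54.8,0,0,0,-16],[19.4,54.8,0,0,0,-16],[19.4,54.8,0,0,0,-16],[19.4,54.8,0,0,0,-16],[19.4,54.8,-5,0,0,-16],[19.4,54.8,-9,0,0,-16],[19.4,54.8,-9,0,0,-16],[19.4,54.8,-9,0,0,-16],[19.4,54.8,-9,0,0,-16],[19.4,54.8,-9,0,0,-16]]
  claw: 8.5
  newtons: 30

```text
clock: 3.0
position: [0.4346, -0.0298, 0.1037]
ee_rot: [0.039, -0.706, 0.706, -0.041]
ft_force: [0.6, -0.4, 0.0]
grip_width: 0.994
```

```bash
cat > snap.py <<'E'
import sys,cv2,numpy as np
from workcell import manip
tag=sys.argv[1]
for n in("scene","top"):
    c=manip.camera(n); np.savez(f"{n}{tag}.npz",**c)
    print(n)
o=manip.get_obs(); np.save(f"pos{tag}.npy",np.r_[o["position"],o["ee_rot"]]); print(o["clock"],o["position"],o["ee_rot"],o["ft_force"],o["grip_width"])
from scipy.spatial.transform import Rotation as R
M=R.from_quat(o["ee_rot"]).as_matrix(); print(M.round(3), np.degrees(np.arctan2(M[1,2],M[0,2])))
E
python3 snap.py 1; python3 - <<'E'
from ov import *
out=[]
p=np.load("pos1.npy")[:3]
for n in("top","scene"):
    c=load(n+"1.npz"); u=proj(c,p)[0]; print(n,u)
    it=[(circ(*p[:2],.0425,p[2]),(0,0,255)),(circ(*p[:2],.057,p[2]),(0,255,0)),(circ(*p[:2],.001,p[2]),(255,255,0))]
    out.append(crop(c,it,u,50,4)); out.append(crop(c,[],u,50,4))
cv2.imwrite("pics/g1.png",np.hstack([out[0],out[2]]));cv2.imwrite("pics/g1b.png",np.hstack([out[1],out[3]]))
E
```

```text
scene
top
3.1 [ 0.43411866 -0.02966162  0.10301507] [ 0.03927951 -0.70568215  0.70626439 -0.04074849] [ 0.90866687 -0.64914564 -0.72686812] 0.9956059198473448
[[-0.994  0.002  0.113]
 [-0.113 -0.001 -0.994]
 [-0.002 -1.     0.001]] -83.51203784758637
top [283.59386147 331.50001024]
scene [371.28358083 257.80581162]
```

View pics/g1.png

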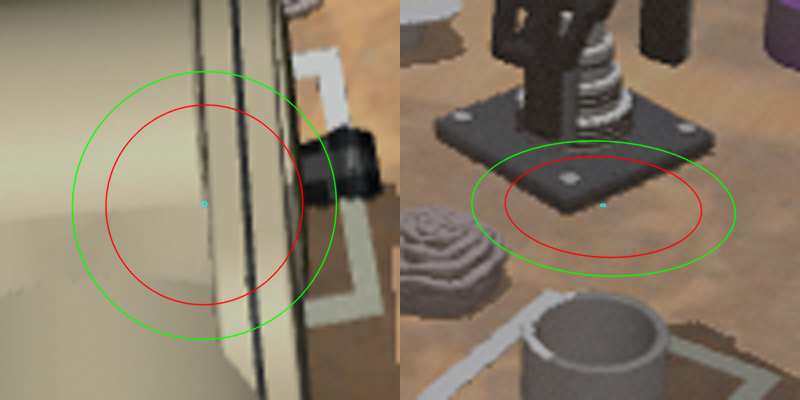

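```bash
python3 - <<'E'
from ov import *
c=load("scene1.npz"); p=np.load("pos1.npy")[:3]; cv2.imwrite("pics/full1.png",c["pixels"])
W=cloud(c)
m=np.isfinite(W[...,2])&(np.hypot(W[...,0]-p[0],W[...,1]-p[1])<.08)&(W[...,2]>.05)
w=W[m]; print(m.sum()); 
for z in np.arange(.05,.26,.01):
    q=w[(w[:,2]>=z)&(w[:,2]<z+.01)]
    if len(q): print(round(z,2),len(q),q.min(0).round(3),q.max(0).round(3))
E
```

```text
12528
0.15 45 [ 0.417 -0.074  0.155] [0.448 0.023 0.16 ]
0.16 130 [ 0.415 -0.08   0.16 ] [0.449 0.027 0.17 ]
0.17 141 [ 0.415 -0.08   0.17 ] [0.45  0.029 0.18 ]
0.18 146 [ 0.415 -0.08   0.18 ] [0.449 0.029 0.19 ]
0.19 106 [ 0.414 -0.087  0.19 ] [0.452 0.029 0.2  ]
0.2 202 [ 0.411 -0.102  0.2  ] [0.445 0.047 0.21 ]
0.21 265 [ 0.411 -0.104  0.21 ] [0.442 0.046 0.22 ]
0.22 288 [ 0.411 -0.102  0.22 ] [0.443 0.045 0.23 ]
0.23 294 [ 0.411 -0.1    0.23 ] [0.441 0.045 0.24 ]
0.24 347 [ 0.41  -0.098  0.24 ] [0.437 0.043 0.25 ]
0.25 313 [ 0.411 -0.097  0.25 ] [0.439 0.042 0.26 ]
```

View pics/full1.png

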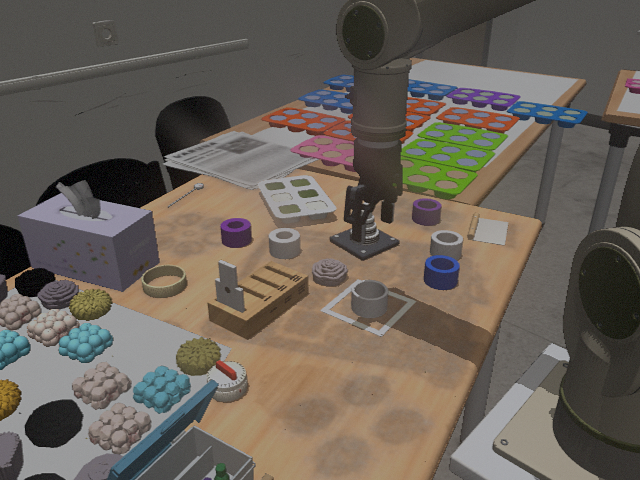

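```bash
python3 snap.py 2; python3 - <<'E'
from ov import *
c=load("scene2.npz"); p=np.load("pos2.npy")[:3]
W=cloud(c)
m=np.isfinite(W[...,2])&(np.hypot(W[...,0]-p[0],W[...,1]-p[1])<.08)&(W[...,2]>.05)
w=W[m]; print(m.sum(), w[:,2].min())
for z in np.arange(.05,.26,.01):
    q=w[(w[:,2]>=z)&(w[:,2]<z+.01)]
    if len(q): print(round(z,2),len(q),q.min(0).round(3),q.max(0).round(3))
E
```

```text
scene
top
3.2 [ 0.43371456 -0.02952981  0.10246647] [ 0.03967424 -0.70577252  0.70616535 -0.04051665] [-0.27665133 -0.02856554  0.1389528 ] 0.9915621854774126
[[-0.994  0.001  0.113]
 [-0.113 -0.    -0.994]
 [-0.001 -1.     0.001]] -83.49878694054344
12569 0.15388724128925593
0.15 51 [ 0.417 -0.078  0.154] [0.449 0.021 0.16 ]
0.16 134 [ 0.415 -0.077  0.16 ] [0.449 0.028 0.17 ]
0.17 140 [ 0.415 -0.078  0.17 ] [0.449 0.028 0.18 ]
0.18 145 [ 0.415 -0.079  0.18 ] [0.45  0.029 0.19 ]
0.19 107 [ 0.414 -0.083  0.19 ] [0.449 0.032 0.2  ]
0.2 210 [ 0.411 -0.102  0.2  ] [0.442 0.047 0.21 ]
0.21 269 [ 0.411 -0.103  0.21 ] [0.439 0.047 0.22 ]
0.22 288 [ 0.41 -0.1   0.22] [0.442 0.046 0.23 ]
0.23 287 [ 0.411 -0.101  0.23 ] [0.439 0.045 0.24 ]
0.24 355 [ 0.409 -0.098  0.24 ] [0.437 0.043 0.25 ]
0.25 311 [ 0.411 -0.095  0.25 ] [0.438 0.042 0.26 ]
```

The fitted fingertips show in depth at z≈0.155, although the TCP reads 0.103. Open pads account for only 13 mm of that, so I'll descend in stages and check.

Emit:
arm_command:
  commands:
    - [[0,0,-4,0,0,0],[0,0,-4,0,0,0],[0,0,-4,0,0,0],[0,0,-4,0,0,0]]

```text
clock: 3.6
position: [0.434, -0.0294, 0.0631]
ee_rot: [0.04, -0.706, 0.706, -0.041]
ft_force: [0.8, -0.4, 0.1]
grip_width: 0.996
```

```bash
python3 snap.py 3; python3 - <<'E'
from ov import *
c=load("scene3.npz"); p=np.load("pos3.npy")[:3]
W=cloud(c)
m=np.isfinite(W[...,2])&(np.hypot(W[...,0]-p[0],W[...,1]-p[1])<.08)&(W[...,2]>.05)
w=W[m]; print(m.sum(), np.sort(w[:,2])[:10])
u=proj(c,p)[0]
cv2.imwrite("pics/g3.png",crop(c,[],u-[0,20],50,6))
E
```

```text
scene
top
3.7 [ 0.43414446 -0.0294466   0.06302722] [ 0.03947722 -0.70576126  0.7061736  -0.0407607 ] [-0.43478721 -0.14922285  0.56487439] 0.9971012813247344
[[-0.994  0.002  0.113]
 [-0.113 -0.    -0.994]
 [-0.002 -1.     0.001]] -83.49498256624999
12785 [0.11444764 0.11465584 0.11497409 0.1151849  0.11537668 0.11579037
 0.11603346 0.11616354 0.11621475 0.11623734]
```

View pics/g3.png

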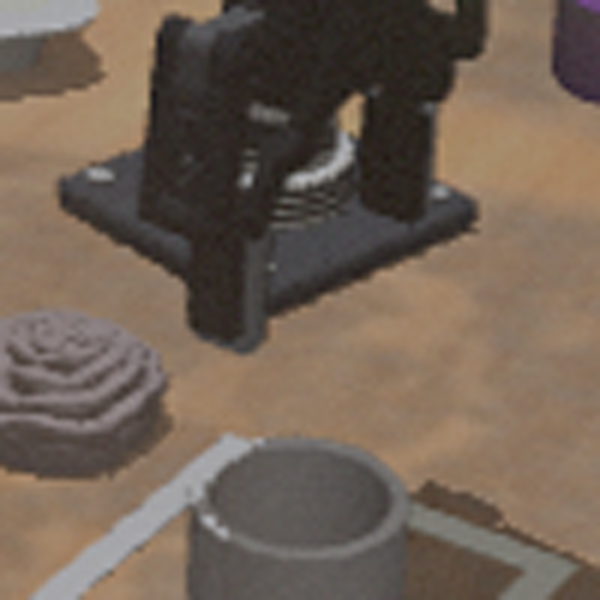

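Tips are at (228,345) in the crop, well above the collar. The offset is real: tips sit 51 mm above the reported TCP when open. Going lower.

Emit:
arm_command:
  commands:
    - [[0,-0.1,-2.5,0,0,0],[0,-0.1,-5,0,0,0],[0,-0.1,-5,0,0,0],[0,-0.1,-5,0,0,0]]

```text
clock: 4.1
position: [0.4336, -0.0303, 0.0126]
ee_rot: [-0.04, 0.706, -0.706, 0.04]
ft_force: [0.3, 0.2, -1.1]
grip_width: 0.992
```

```bash
python3 snap.py 4; python3 - <<'E'
from ov import *
c=load("scene4.npz"); p=np.load("pos4.npy")[:3]
W=cloud(c)
m=np.isfinite(W[...,2])&(np.hypot(W[...,0]-p[0],W[...,1]-p[1])<.08)&(W[...,2]>.05)
w=W[m]; print(m.sum(), np.sort(w[:,2])[:10])
cv2.imwrite("pics/g4.png",crop(c,[],(369,280),50,6))
c=load("top4.npz");cv2.imwrite("pics/g4t.png",crop(c,[],(287,333),50,6))
E
```

```text
scene
top
4.2 [ 0.43434178 -0.03046702  0.01319847] [ 0.03940812 -0.70577666  0.70616002 -0.04079612] [0.38395486 0.43907424 0.94893701] 0.9926199909096707
[[-0.994  0.002  0.113]
 [-0.113 -0.    -0.994]
 [-0.002 -1.     0.001]] -83.49771722188146
12196 [0.0626201  0.06288229 0.06313125 0.06347414 0.06394713 0.06422353
 0.06475839 0.0650124  0.06531369 0.06581438]
```

View pics/g4.png

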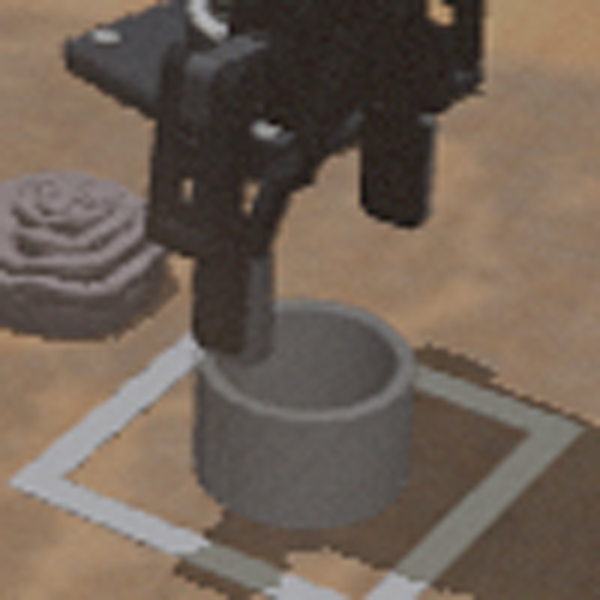

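```bash
python3 - <<'E'
from ov import *
c=load("scene4.npz"); p=np.load("pos4.npy")[:3]
W=cloud(c)
m=np.isfinite(W[...,2])&(np.hypot(W[...,0]-p[0],W[...,1]-p[1])<.07)&(W[...,2]>.055)&(W[...,2]<.085)
w=W[m]; a=np.radians(96.5); j=np.array([np.cos(a),np.sin(a)]); k=np.array([j[1],-j[0]])
for ctr,nm in((p[:2],"tcp"),(np.array([.4323,-.0268]),"collar scene")):
    s=(w[:,:2]-ctr)@j; t=(w[:,:2]-ctr)@k
    print(nm)
    for q in(s>0,s<0): print(q.sum(), "along jaw",np.percentile(s[q],[1,10,50,90,99]).round(4),"across",np.percentile(t[q],[1,10,50,90,99]).round(4))
E
```

```text
tcp
107 along jaw [0.0436 0.0479 0.0516 0.0573 0.0592] across [-0.0138 -0.0126 -0.008   0.0026  0.0064]
112 along jaw [-0.0475 -0.0448 -0.0417 -0.0398 -0.0385] across [-0.0141 -0.0124 -0.0034  0.0061  0.0095]
collar scene
107 along jaw [0.0397 0.044  0.0477 0.0534 0.0553] across [-0.0122 -0.011  -0.0064  0.0042  0.0081]
112 along jaw [-0.0514 -0.0487 -0.0455 -0.0437 -0.0424] across [-0.0124 -0.0108 -0.0018  0.0077  0.0111]
```

Emit:
arm_command:
  commands:
    - [[0,-0.1,-2.4,0,0,0],[0,-0.1,-4.8,0,0,0],[0,-0.1,-4.8,0,0,0],[0,-0.1,-4.8,0,0,0]]

```text
clock: 4.6
position: [0.4338, -0.0313, -0.0352]
ee_rot: [0.04, -0.706, 0.706, -0.04]
ft_force: [0.9, -0.1, -0.1]
grip_width: 0.995
```

Emit:
arm_command:
  commands:
    - [[0,0,0,0,0,0],[0,0,0,0,0,0],[0,0,0,0,0,0],[0,0,0,0,0,0],[0,0,0,0,0,0],[0,0,0,0,0,0],[0,0,0,0,0,0],[0,0,0,0,0,0]]
  claw: 5.5
  newtons: 30

```text
clock: 5.4
position: [0.4345, -0.0316, -0.0345]
ee_rot: [0.039, -0.706, 0.706, -0.041]
ft_force: [-3.5, 0.8, 11.8]
grip_width: 0.773
```

```bash
python3 snap.py 5; python3 - <<'E'
from ov import *
c=load("scene5.npz")
cv2.imwrite("pics/g5.png",crop(c,[],(369,280),50,6))
E
```

```text
scene
top
5.5 [ 0.43451398 -0.03153259 -0.03447544] [ 0.03942652 -0.70554459  0.70637917 -0.04099814] [-4.15482979  0.46333387 11.24612227] 0.774341067818291
[[-0.994  0.002  0.114]
 [-0.114 -0.001 -0.994]
 [-0.002 -1.     0.001]] -83.47987077017106
```

View pics/g5.png

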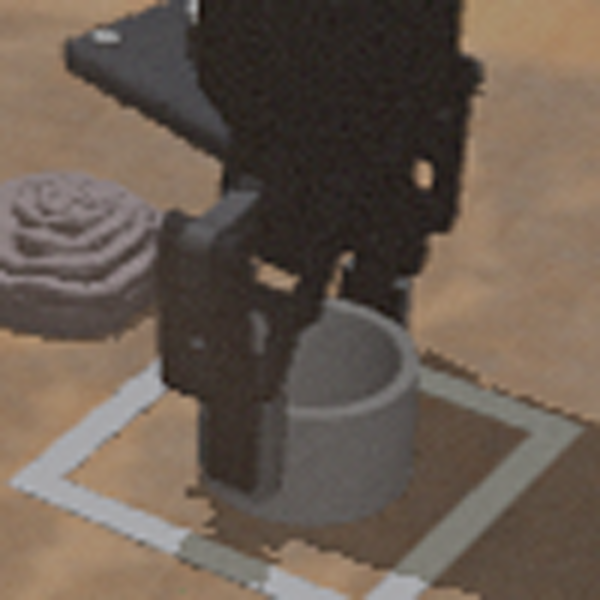

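Emit:
arm_command:
  commands:
    - [[0,0,1,0,0,0],[0,0,4,0,0,0],[0,0,8,0,0,0],[0,0,12.5,0,0,0],[0,0,12.5,0,0,0],[4,-4.5,12.5,0,0,0],[8,-9,12.5,0,0,0],[12,-13.5,12.5,0,0,0],[15.6,-18,12.5,0,0,0],[15.6,-18,12.5,0,0,0],[15.6,-18,12.5,0,0,0],[15.6,-18,12.5,0,0,0]]

```text
clock: 6.7
position: [0.5891, -0.2115, 0.0886]
ee_rot: [-0.04, 0.706, -0.706, 0.04]
ft_force: [-1.1, 0.6, -1.7]
grip_width: 0.775
```

```bash
python3 snap.py 6; python3 - <<'E'
from ov import *
c=load("scene6.npz"); t=load("top6.npz")
cv2.imwrite("pics/g6.png",np.hstack([crop(c,[],(366,210),50,4),crop(t,[],(378,246),50,4)]))
s=load("scene0.npz")
u0=proj(s,[.59,-.211,.03])[0]; print("mandrel scene frame",plane(s,u0+[-.6,.93],.03))
E
```

```text
scene
top
6.8 [ 0.58894645 -0.21013762  0.08911988] [-0.04058742  0.70613506 -0.70574614  0.04059967] [-0.32357382  0.93898177 -0.57782906] 0.7716829865988675
[[-0.993 -0.     0.115]
 [-0.115  0.001 -0.993]
 [-0.    -1.    -0.001]] -83.41791435489039
mandrel scene frame [[ 0.58829827 -0.20681342  0.03      ]]
```

View pics/g6.png

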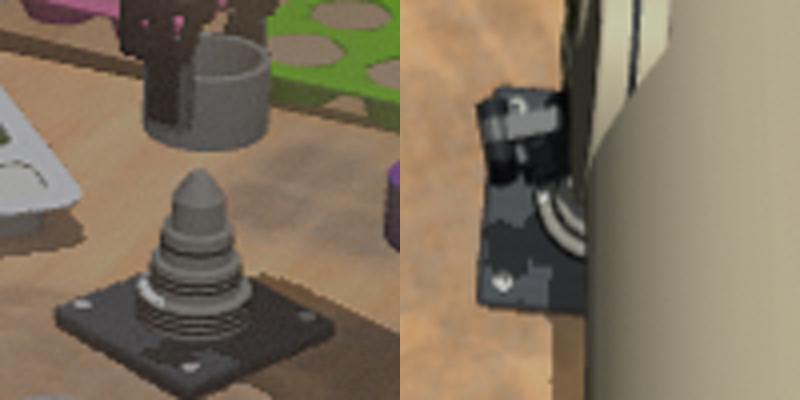

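```bash
cat > colfit.py <<'E'
from ov import *
from scipy.optimize import minimize
# direct photometric-edge fit: maximise gradient along outer bottom arc, outer top rim and inner rim away from fingers
def edges(c,x,y,z,exclude):
    g=cv2.GaussianBlur(cv2.cvtColor(c["pixels"],cv2.COLOR_BGR2GRAY),(0,0),.7).astype(np.float32)
    gx=cv2.Sobel(g,cv2.CV_32F,1,0)/8;gy=cv2.Sobel(g,cv2.CV_32F,0,1)/8
    return np.hypot(gx,gy)
def score(G,c,v,z,ang):
    R=cv2.Rodrigues(c["rvec"])[0]; cam=-R.T@c["tvec"].ravel(); tot=0
    for r,zz in((.033,z),(.033,z+.04)):
        P=np.c_[v[0]+r*np.cos(ang),v[1]+r*np.sin(ang),np.full(len(ang),zz)]
        p=proj(c,P).astype(np.float32)
        tot+=cv2.remap(G,p[None,:,0],p[None,:,1],cv2.INTER_LINEAR).mean()
    return tot
E
python3 - <<'E'
from colfit import *
c=load("scene6.npz"); G=edges(c,0,0,0,0); z=.1235
a=np.radians(np.arange(110,215,2)) # visible near side? camera towards (-x,+y)
best=[]
# visible lower outline, right of finger : azimuth 130..230
for dz in(-.002,0,.002):
    a=np.radians(np.arange(125,232,2))
    R=[(score(G,c,(x,y),z+dz,a),x,y) for x in np.arange(.580,.596,.0005) for y in np.arange(-.216,-.2,.0005)]
    print(dz,max(R))
_,x,y=max(R)
it=[(circ(x,y,.033,z),(0,0,255)),(circ(x,y,.033,z+.04),(0,255,0))]
it=[(circ(.587,-.2068,.033,z),(0,0,255)),(circ(.587,-.2068,.033,z+.04),(0,255,0)),(circ(.587,-.2068,.027,z+.04),(255,0,0))]
cv2.imwrite("pics/g6o.png",np.hstack([crop(c,it,(366,195),25,12),]))
E
```

```text
-0.002 (np.float32(24.842747), np.float64(0.5914999999999987), np.float64(-0.2125))
0 (np.float32(24.969526), np.float64(0.588999999999999), np.float64(-0.2095))
0.002 (np.float32(25.122288), np.float64(0.5864999999999992), np.float64(-0.2055))
```

View pics/g6o.png

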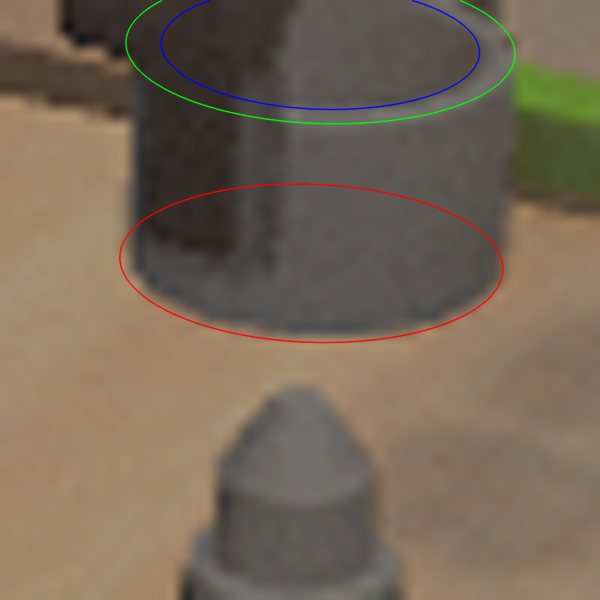

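```bash
python3 - <<'E'
from ov import *
c=load("scene6.npz")
for z in (.0,.03,.048,.066,.0965,.1235,.1635): print(z,((proj(c,[.5883,-.2068,z])[0]-[341,170]+.5)*12-.5).round(1))
g=c["pixels"].astype(int)
# row profiles across mandrel steps & collar
def w(v,u0,u1): print(v,[int(x) for x in g[v,u0:u1].sum(1)])
for v in (192,195): w(v,345,390)
s=load("scene0.npz");
E
python3 - <<'E'
from h import *
from workcell import manip
P=[]
for i in range(4):
    manip.camera("scene"); P.append(manip.get_obs()["position"])
print(np.array(P).round(4), np.mean(P,0).round(4))
E
```

```text
0.0 [278.5 881.3]
0.03 [284.6 735.4]
0.048 [288.4 646.3]
0.066 [292.2 555.9]
0.0965 [298.7 399.9]
0.1235 [304.7 258.8]
0.1635 [313.7  44.2]
192 [419, 411, 419, 407, 414, 410, 389, 233, 219, 221, 217, 211, 204, 200, 209, 199, 213, 227, 214, 269, 263, 262, 257, 253, 261, 270, 262, 269, 257, 251, 256, 252, 253, 252, 247, 233, 236, 262, 354, 382, 376, 373, 380, 380, 382]
195 [416, 413, 414, 412, 408, 412, 401, 400, 398, 375, 326, 263, 237, 241, 251, 244, 254, 255, 257, 259, 264, 250, 258, 263, 257, 263, 261, 262, 256, 259, 239, 258, 238, 228, 259, 329, 383, 384, 376, 388, 384, 382, 370, 372, 376]
[[ 0.589  -0.2101  0.0892]
 [ 0.589  -0.2103  0.0893]
 [ 0.589  -0.2105  0.0893]
 [ 0.5891 -0.2107  0.0893]] [ 0.589  -0.2104  0.0893]
```

Emit:
arm_command:
  commands:
    - [[0.17,0.03,0,0,0,0],[0.17,0.03,-2,0,0,0],[0.17,0.03,-4,0,0,0],[0.17,0.03,-5,0,0,0],[0.17,0.03,-5,0,0,0],[0.17,0.03,-5,0,0,0]]

```text
clock: 7.6
position: [0.5914, -0.2111, 0.0394]
ee_rot: [0.04, -0.706, 0.706, -0.04]
ft_force: [0.5, -0.4, -0.9]
grip_width: 0.767
```

```bash
python3 snap.py 7; python3 - <<'E'
from ov import *
c=load("scene7.npz"); t=load("top7.npz")
x,y=.5883,-.2068; z=.0735
it=[(circ(x,y,.033,z),(0,0,255)),(circ(x,y,.033,z+.04),(0,255,0)),(np.array([[x,y,0],[x,y,.18]]),(255,0,0)),(circ(x,y,.031,.030),(0,255,255))]
cv2.imwrite("pics/g7.png",np.hstack([crop(c,it,(366,215),32,12)]))
E
```

```text
scene
top
7.7 [ 0.59167959 -0.21122722  0.03990118] [ 0.0396134  -0.7057221   0.70621064 -0.04066475] [-0.33825494 -0.64660421 -1.28449388] 0.7720475007549459
[[-0.994  0.002  0.113]
 [-0.113 -0.001 -0.994]
 [-0.001 -1.     0.001]] -83.49171552886773
```

View pics/g7.png

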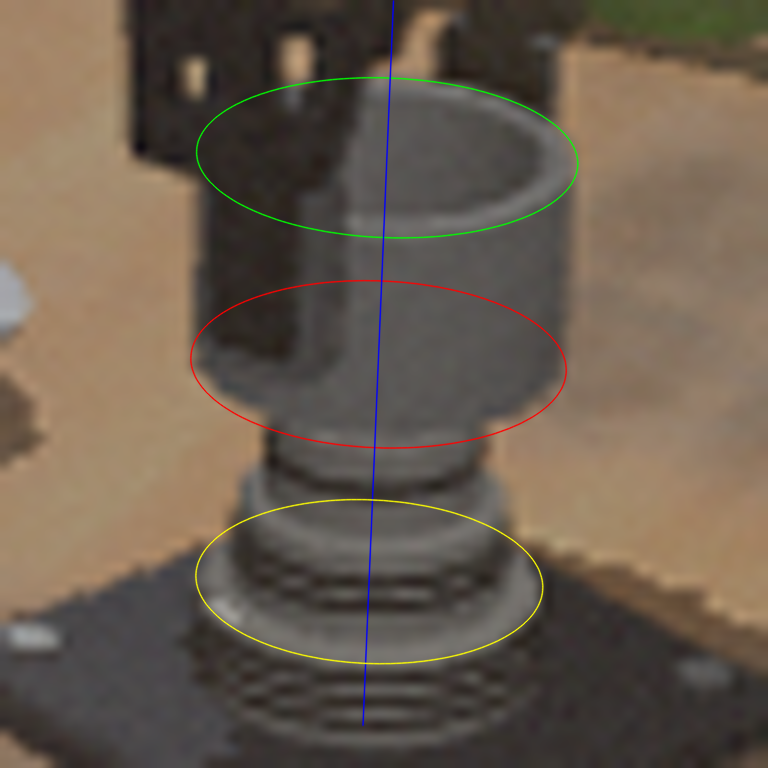

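Collar is laterally centred on the mandrel axis line (left 200, right 566 at the rim, against the model's 191–566). Lowering further.

Emit:
arm_command:
  commands:
    - [[0,0,-1.2,0,0,0],[0,0,-2.1,0,0,0],[0,0,-2.4,0,0,0],[0,0,-2.7,0,0,0],[0,0,-2.9,0,0,0],[0,0,-2.9,0,0,0]]

```text
clock: 8.3
position: [0.5909, -0.2111, 0.0096]
ee_rot: [-0.04, 0.706, -0.706, 0.04]
ft_force: [0.6, -0.3, -1.1]
grip_width: 0.769
```

```bash
python3 snap.py 8; python3 - <<'E'
from ov import *
c=load("scene8.npz"); t=load("top7.npz")
x,y=.5883,-.2068; z=.0455
it=[(circ(x,y,.033,z),(0,0,255)),(circ(x,y,.033,z+.04),(0,255,0)),(np.array([[x,y,0],[x,y,.18]]),(255,0,0)),(circ(x,y,.031,.030),(0,255,255))]
cv2.imwrite("pics/g8.png",np.hstack([crop(c,it[2:3],(366,225),32,12)]))
E
```

```text
scene
top
8.4 [ 0.5911026  -0.21111794  0.00992068] [ 0.04006248 -0.70589842  0.70603268 -0.04025271] [-0.00416874  0.1365272  -0.76837834] 0.7692527952036192
[[-0.994  0.     0.113]
 [-0.113 -0.    -0.994]
 [-0.    -1.     0.   ]] -83.48868163289616
```

View pics/g8.png

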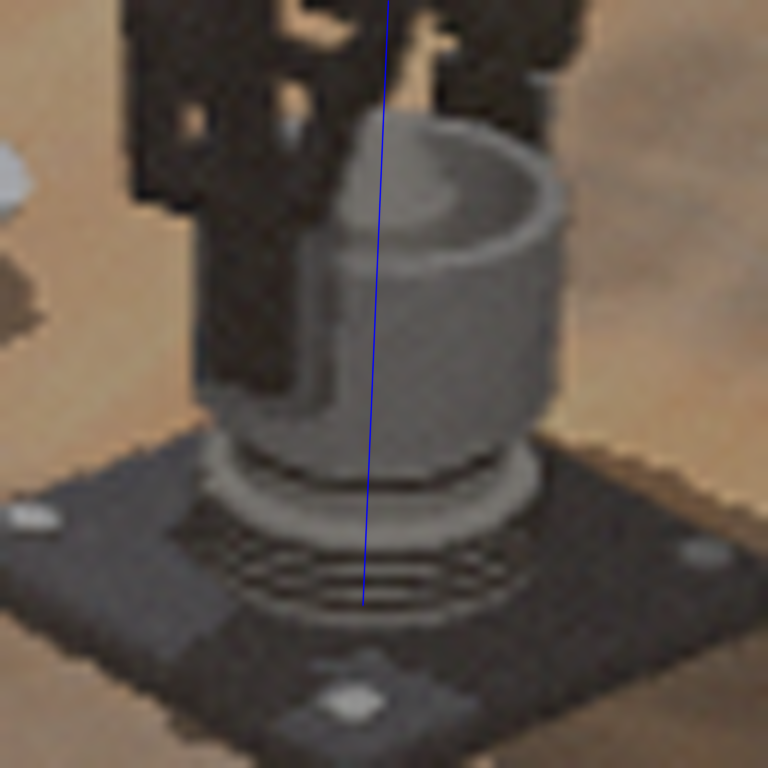

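Emit:
arm_command:
  commands:
    - [[0,0,-0.5,0,0,0],[0,0,-1.0,0,0,0],[0,0,-1.25,0,0,0],[0,0,-1.25,0,0,0],[0,0,-1.25,0,0,0]]

```text
clock: 8.9
position: [0.5909, -0.211, -0.0029]
ee_rot: [-0.04, 0.706, -0.706, 0.04]
ft_force: [-0.0, 0.4, -0.9]
grip_width: 0.774
```

Emit:
arm_command:
  commands:
    - [[0,0,0,0,0,0],[0,0,0,0,0,0],[0,0,0,0,0,0],[0,0,0,0,0,0],[0,0,0,0,0,0],[0,0,0,0,0,0]]
  claw: 8.5

```text
clock: 9.5
position: [0.591, -0.2111, -0.0027]
ee_rot: [0.04, -0.706, 0.706, -0.04]
ft_force: [-0.3, 1.1, -0.5]
grip_width: 0.994
```

```bash
python3 snap.py 9; python3 - <<'E'
from ov import *
c=load("scene9.npz")
x,y=.5883,-.2068; z=.030
it=[(circ(x,y,.033,z),(0,0,255)),(circ(x,y,.033,z+.04),(0,255,0)),(np.array([[x,y,0],[x,y,.18]]),(255,0,0))]
cv2.imwrite("pics/g9.png",np.hstack([crop(c,it,(366,225),32,12)]))
E
```

```text
scene
top
9.6 [ 0.59095524 -0.21112872 -0.00276361] [ 0.04011105 -0.70593681  0.70599867 -0.04012722] [-1.62836112 -0.51797584 -0.56712014] 0.9923614769388592
[[-0.994  0.     0.113]
 [-0.113 -0.    -0.994]
 [-0.    -1.     0.   ]] -83.49492246258006
```

View pics/g9.png

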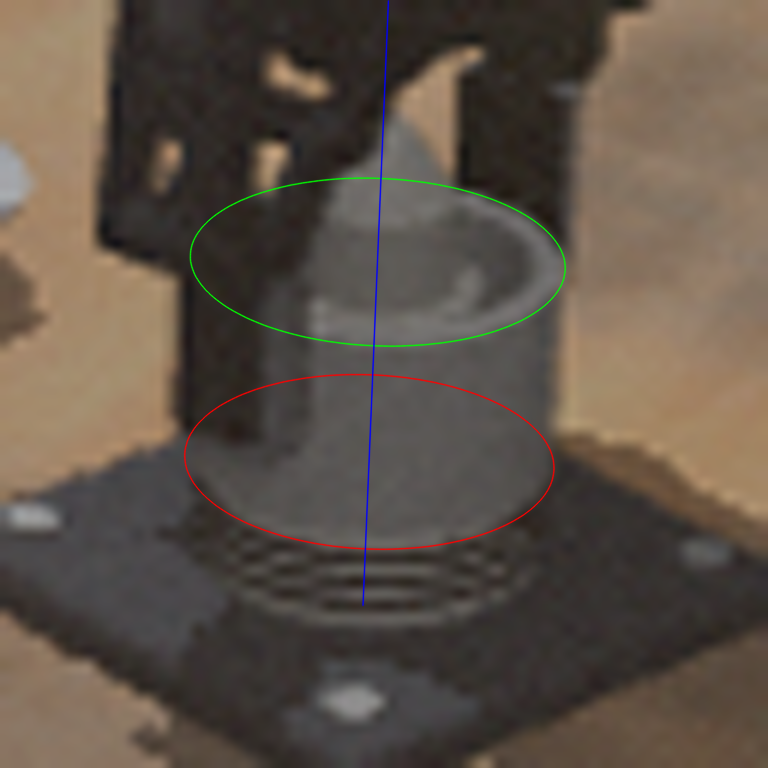

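Collar_c sits on ledge three, with three lines visible below it (rows 550–620). Raise the gripper and fit the blade.

Emit:
arm_command:
  commands:
    - [[0,0,2,0,0,0],[0,0,6,0,0,0],[0,0,10,0,0,0],[0,0,14,0,0,0],[0,0,14,0,0,0],[0,0,14,0,0,0]]

```text
clock: 10.2
position: [0.5914, -0.2113, 0.1381]
ee_rot: [0.04, -0.706, 0.706, -0.041]
ft_force: [-0.3, 0.0, -0.8]
grip_width: 0.996
```

```bash
cat > blade.py <<'E'
from ov import *
def B(x,y,z,yaw,pts):
    C,S=np.cos(yaw),np.sin(yaw); p=np.array(pts,float)/1000
    return np.c_[x+C*p[:,0]-S*p[:,1],y+S*p[:,0]+C*p[:,1],z+p[:,2]]
def blade(x,y,z,yaw,col=(0,0,255)):
    o=[]
    for s in(-4,4): o.append((B(x,y,z,yaw,[(-30,s,28),(-30,s,70),(-18,s,70),(-18,s,110),(18,s,110),(18,s,70),(30,s,70),(30,s,28),(-30,s,28)]),col if s>0 else (0,200,255)))
    return o
def block(x,y,yaw,offs,col=(0,255,0)):
    o=[(B(x,y,.04,yaw,[(-45,-85,0),(45,-85,0),(45,85,0),(-45,85,0),(-45,-85,0)]),col)]
    for q in offs: o.append((B(x,y,.04,yaw,[(-32,q-5.25,0),(32,q-5.25,0),(32,q+5.25,0),(-32,q+5.25,0),(-32,q-5.25,0)]),(255,0,0)))
    return o
E
python3 - <<'E'
from blade import *
yaw=np.radians(6.4); offs=(66,16,-24,-64)
for n,(cx,cy),ctr,h,f in(("top",(.5815,.0999),(215,257),60,10),("scene",(.5795,.1033),(258,300),60,10)):
    c=load(n+"0.npz")
    j=np.array([-np.sin(yaw),np.cos(yaw)])*.066
    it=block(cx,cy,yaw,offs)+blade(cx+j[0],cy+j[1],.012,yaw)
    im=crop(c,it,ctr,h,f); 
    im=im[200:1000] if n=="top" else im[100:1100]
    cv2.imwrite(f"pics/bl_{n}.png",im[:, :1200][:, :800] if n=="top" else im[:, :800]); 
    cv2.imwrite(f"pics/bl_{n}_s.png",cv2.resize(im,None,fx=.6,fy=.6))
E
```

```text
(no output)
```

View pics/bl_top_s.png

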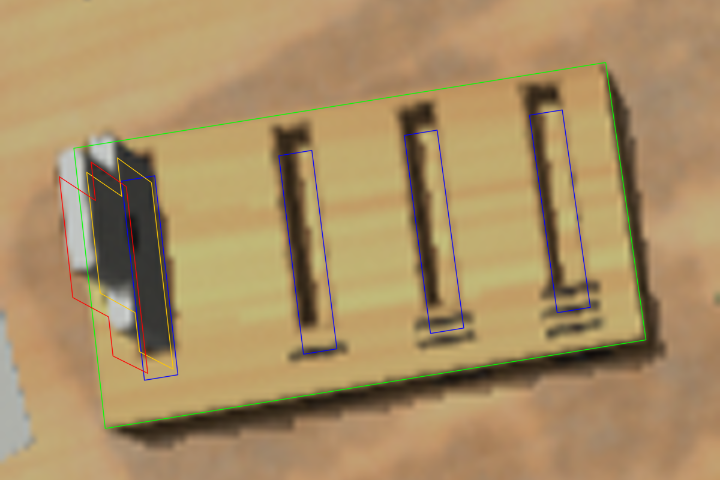

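View pics/bl_scene_s.png

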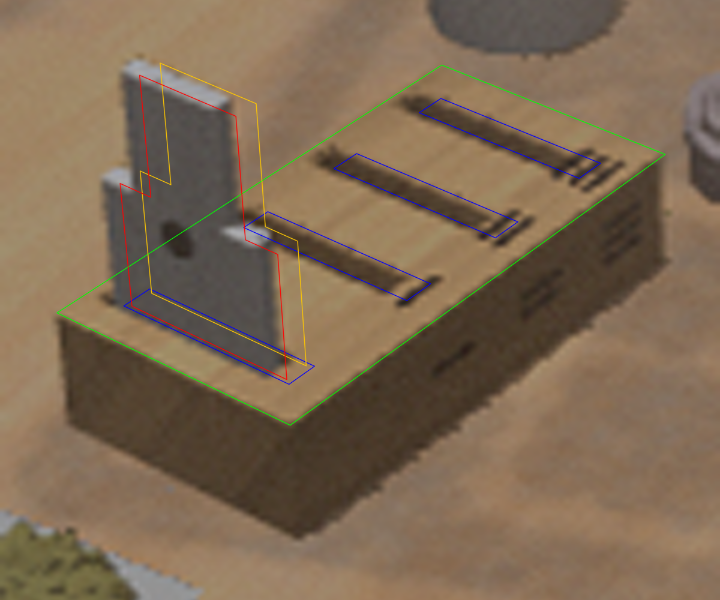

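```bash
cat > ov2.py <<'E'
from blade import *
def show(tag,xo,offs,bo,yawd=6.4,ct=(.5815,.0999),cs=(.5795,.1033)):
    yaw=np.radians(yawd)
    for n,(cx,cy),ctr in(("top",ct,(213,255)),("scene",cs,(256,298))):
        c=load(n+"0.npz")
        it=block(cx,cy,yaw,[])
        for q in offs: it.append((B(cx,cy,.04,yaw,[(xo-32,q-5.25,0),(xo+32,q-5.25,0),(xo+32,q+5.25,0),(xo-32,q+5.25,0),(xo-32,q-5.25,0)]),(255,0,0)))
        p=B(cx,cy,.012,yaw,[(xo,bo,0)])[0]
        it+=blade(*p,yaw)
        im=crop(c,it,ctr,54,14); im=im[150:-150] if n=="top" else im[80:-80]
        cv2.imwrite(f"pics/{tag}_{n}.png",cv2.resize(im[:,:1200],(800,int(im.shape[0]*800/1200))) if n=="top" else cv2.resize(im,None,fx=.42,fy=.42)); print(n,p)
E
python3 -c "
from ov2 import *
show('c1',7.5,(66,16,-24,-64),66)"
```

```text
top [0.58159631 0.1663247  0.012     ]
scene [0.57959631 0.1697247  0.012     ]
```

View pics/c1_top.png

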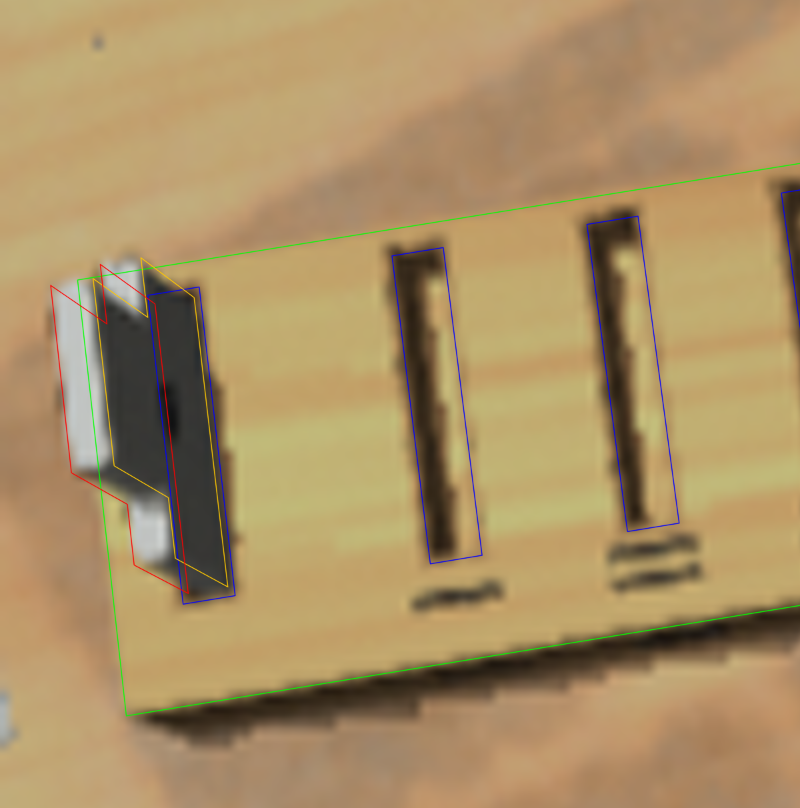

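View pics/c1_scene.png

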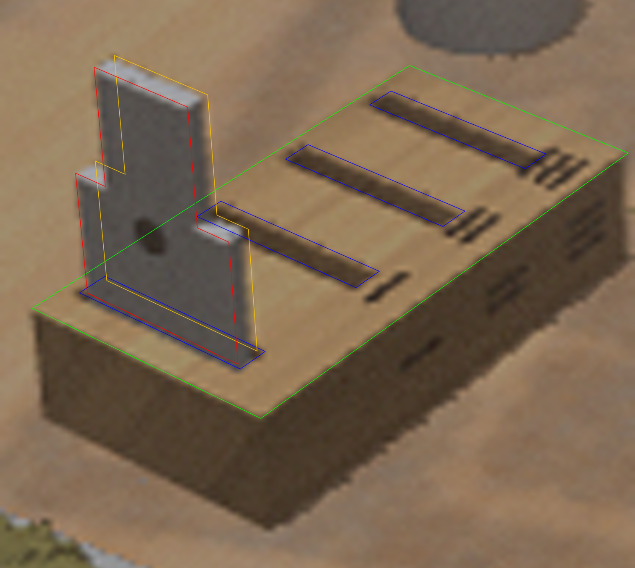

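Emit:
arm_command:
  commands:
    - [[-0.2,5,0,0,0,0],[-0.3,10,0,0,0,0],[-0.4,15,0,0,0,0],[-0.5,20,0,0,0,0],[-0.6,25,0,0,0,0],[-0.7,30,0,0,0,0],[-0.8,35,0,0,0,0],[-0.9,37.6,0,0,0,0],[-0.9,37.6,0,0,0,0],[-0.9,37.6,0,0,0,0],[-0.9,37.6,0,0,0,0],[-0.9,37.6,0,0,0,0],[-0.9,37.6,0,0,0,0]]
  claw: 4

```text
clock: 11.5
position: [0.5822, 0.1636, 0.1371]
ee_rot: [0.04, -0.706, 0.706, -0.039]
ft_force: [0.9, 0.2, 0.4]
grip_width: 0.469
```

```bash
python3 snap.py 10; python3 - <<'E'
from ov2 import *
c=load("scene10.npz"); t=load("top10.npz")
W=cloud(c); p=np.load("pos10.npy")[:3]
m=np.isfinite(W[...,2])&(np.hypot(W[...,0]-p[0],W[...,1]-p[1])<.05)&(W[...,2]>.13); w=W[m]; print(np.sort(w[:,2])[:5])
w=w[w[:,2]<.2]; a=np.radians(96.5); j=np.array([np.cos(a),np.sin(a)]);s=(w[:,:2]-p[:2])@j; print(np.percentile(s,[1,5,25,50,75,95,99]).round(4))
cv2.imwrite("pics/g10.png",np.hstack([crop(c,[],(235,260),50,4),crop(t,[],(172,256),50,4)]))
x,y=.5883,-.2068; z=.030
it=[(circ(x,y,.033,z),(0,0,255)),(circ(x,y,.033,z+.04),(0,255,0)),(circ(x,y,.031,.03),(255,0,0))]
it2=[(circ(.5907,-.2112,.033,.07),(0,255,0)),(circ(.5907,-.2112,.027,.07),(0,255,0)),(circ(.5907,-.2112,.033,.03),(0,0,255))]
cv2.imwrite("pics/m10.png",np.hstack([crop(c,it,(366,225),25,8),crop(t,it2,(378,246),25,8)]))
E
```

```text
scene
top
11.6 [0.58211904 0.16417737 0.13723291] [ 0.03971615 -0.70590264  0.70607505 -0.0397757 ] [ 0.65551245 -0.03106066  0.78852668] 0.4718371108591076
[[-0.994  0.     0.112]
 [-0.112 -0.    -0.994]
 [-0.    -1.     0.   ]] -83.55550099241708
[0.17652834 0.17660685 0.17683342 0.17691427 0.17727972]
[-0.0328 -0.0247 -0.0205 -0.0182  0.0283  0.0341  0.0346]
```

View pics/g10.png

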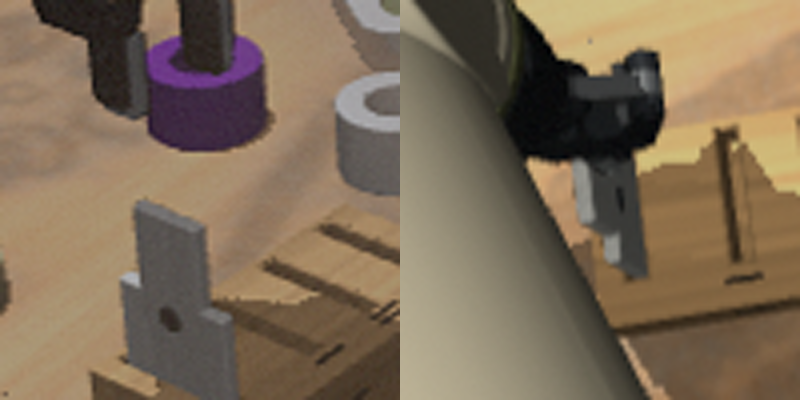

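View pics/m10.png

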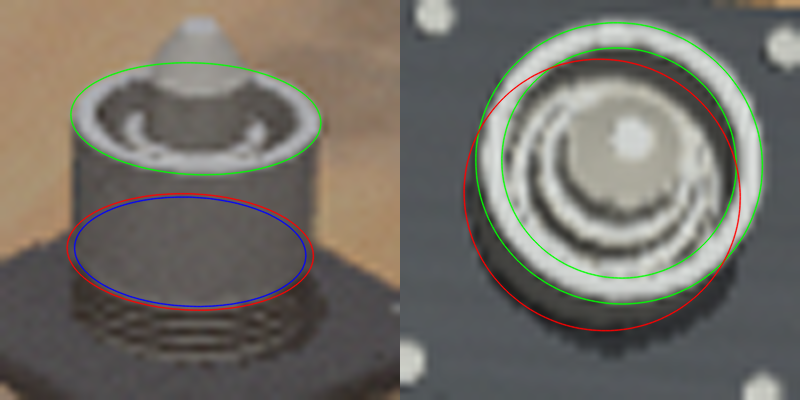

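Emit:
arm_command:
  commands:
    - [[0,0.05,-3,0,0,0],[0,0.05,-6,0,0,0],[0,0.05,-8.5,0,0,0],[0,0.05,-8.5,0,0,0],[0,0.05,-8.5,0,0,0],[0,0.05,-8.5,0,0,0]]

```text
clock: 12.2
position: [0.583, 0.1658, 0.054]
ee_rot: [-0.039, 0.706, -0.706, 0.041]
ft_force: [0.7, -0.6, 0.3]
grip_width: 0.466
```

```bash
python3 snap.py 11; python3 - <<'E'
from ov2 import *
c=load("scene11.npz"); t=load("top11.npz")
cv2.imwrite("pics/g11.png",np.hstack([crop(c,[],(235,270),40,5),crop(t,[],(175,256),40,5)]))
E
```

```text
scene
top
12.3 [0.58290764 0.16571269 0.05384572] [-0.03922929  0.70608405 -0.70585606  0.04090969] [ 0.26092723 -0.54730517 -0.14626386] 0.4656457783810695
[[-0.994  0.002  0.113]
 [-0.113  0.    -0.994]
 [-0.002 -1.    -0.   ]] -83.50296378211729
```

View pics/g11.png

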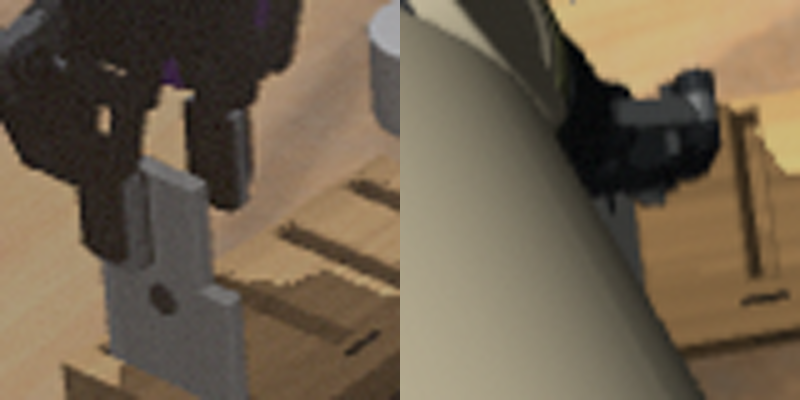

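Emit:
arm_command:
  commands:
    - [[0,0,0,0,0,0],[0,0,0,0,0,0],[0,0,0,0,0,0],[0,0,0,0,0,0],[0,0,0,0,0,0],[0,0,0,0,0,0],[0,0,0,0,0,0]]
  claw: 0.3
  newtons: 35

```text
clock: 13.0
position: [0.5821, 0.1663, 0.0528]
ee_rot: [-0.04, 0.706, -0.706, 0.041]
ft_force: [-1.7, 4.5, 5.5]
grip_width: 0.088
```

```bash
python3 snap.py 12; python3 - <<'E'
from ov2 import *
c=load("scene12.npz"); t=load("top12.npz")
cv2.imwrite("pics/g12.png",np.hstack([crop(c,[],(235,270),40,5),crop(t,[],(175,256),40,5)]))
E
```

```text
scene
top
13.1 [0.58211087 0.16633083 0.0527545 ] [-0.0400644   0.7062882  -0.70562177  0.04061694] [-1.61499556  4.78306172  6.24746348] 0.08482233182563095
[[-0.993  0.001  0.114]
 [-0.114  0.001 -0.993]
 [-0.001 -1.    -0.001]] -83.4589398697958
```

View pics/g12.png

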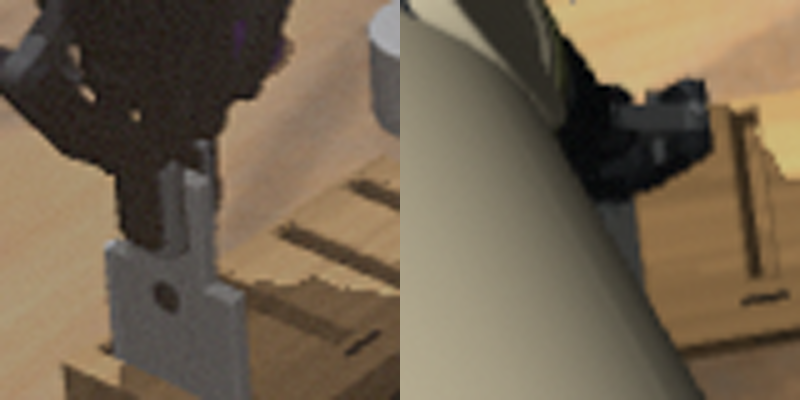

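Emit:
arm_command:
  commands:
    - [[0,0,1,0,0,0],[0,0,3,0,0,0],[0,0,5.5,0,0,0],[0,0,5.5,0,0,0],[0,0,5.5,0,0,0],[0.5,-4,5.5,0,0,0],[0.9,-8,5.5,0,0,0],[1.4,-12.8,5.5,0,0,0],[1.4,-12.8,5.5,0,0,0],[1.4,-12.8,5.5,0,0,0],[1.4,-12.8,4.5,0,0,0],[1.4,-12.8,4,0,0,0],[1.4,-12.8,4,0,0,0],[1.4,-12.8,4,0,0,0]]

```text
clock: 14.5
position: [0.5957, 0.0381, 0.0919]
ee_rot: [-0.041, 0.706, -0.706, 0.04]
ft_force: [0.1, -0.0, -0.9]
grip_width: 0.088
```

```bash
python3 snap.py 13; python3 - <<'E'
from ov2 import *
c=load("scene13.npz"); t=load("top13.npz")
yaw=np.radians(6.4)
def slots(cx,cy,offs=(-64,),xo=7.7): return [(B(cx,cy,.04,yaw,[(xo-32,q-5.25,0),(xo+32,q-5.25,0),(xo+32,q+5.25,0),(xo-32,q+5.25,0),(xo-32,q-5.25,0)]),(255,0,0)) for q in offs]
cv2.imwrite("pics/g13s.png",crop(c,slots(.5795,.1033),(280,272),33,12))
cv2.imwrite("pics/g13t.png",crop(t,slots(.5815,.0999),(245,250),33,12))
E
```

```text
scene
top
14.6 [0.59605218 0.0378154  0.09239724] [ 0.04026594 -0.70593566  0.70597213 -0.040458  ] [ 0.25803047 -0.11659271 -0.99358444] 0.0914631744804773
[[-0.993  0.     0.114]
 [-0.114 -0.    -0.993]
 [-0.    -1.     0.   ]] -83.45550571518677
```

View pics/g13s.png

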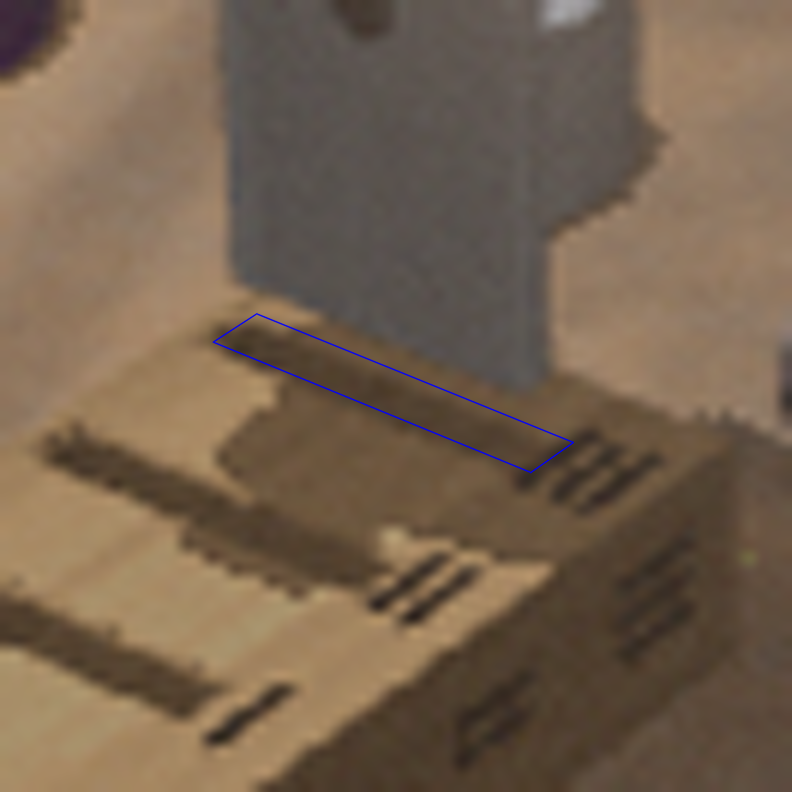

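View pics/g13t.png

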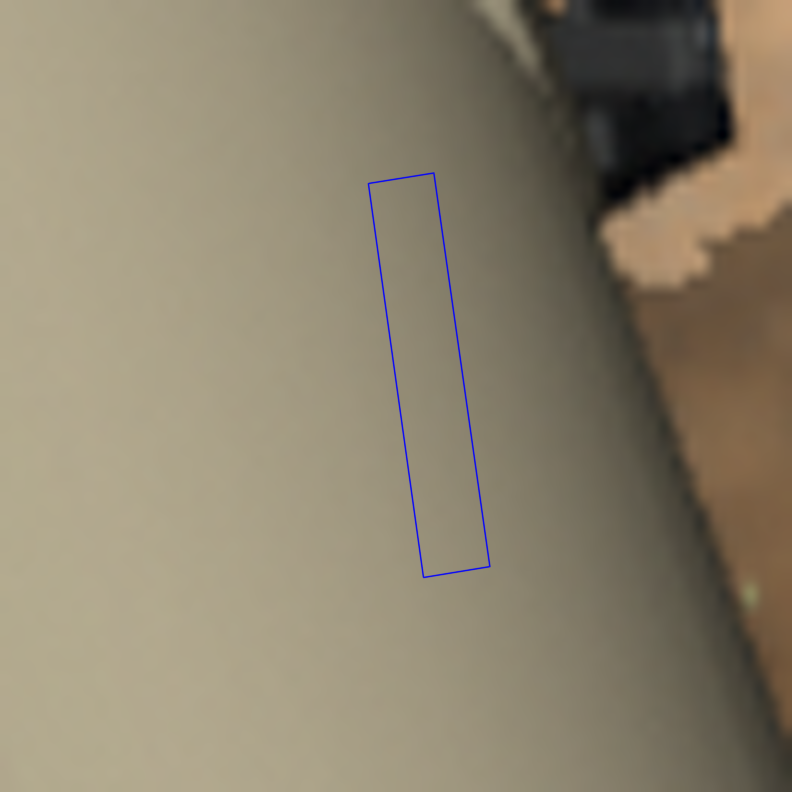

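```bash
python3 - <<'E'
from h import *
c=load("scene13.npz"); yaw=np.radians(6.4); cx,cy=.5795,.1033
def toimg(p): return (np.array(p)+.5)/12-.5+[280-33,272-33]
def blk(P): d=P[:,:2]-[cx,cy]; return np.c_[d[:,0]*np.cos(yaw)+d[:,1]*np.sin(yaw),-d[:,0]*np.sin(yaw)+d[:,1]*np.cos(yaw)]*1000
for z in(.050,.0513,.0525):
    print(z,blk(plane(c,[toimg((235,283)),toimg((525,392)),toimg((549,377))],z)).round(1))
# slot three visible edges at z=.04
print("slot",blk(plane(c,[toimg((213,341)),toimg((530,472)),toimg((573,443))],.04)).round(1))
E
```

```text
0.05 [[ 37.4 -62.1]
 [-19.4 -63.9]
 [-19.7 -69.5]]
0.0513 [[ 36.  -60.5]
 [-20.7 -62.3]
 [-21.  -67.8]]
0.0525 [[ 34.6 -59. ]
 [-22.  -60.8]
 [-22.2 -66.4]]
slot [[ 39.8 -58.9]
 [-24.3 -58.7]
 [-24.5 -69. ]]
```

Emit:
arm_command:
  commands:
    - [[0,0.09,-0.6,0,0,0],[0,0.09,-0.9,0,0,0],[0,0.09,-1.1,0,0,0],[0,0.09,-1.3,0,0,0],[0,0.09,-1.5,0,0,0],[0,0.09,-1.5,0,0,0]]

```text
clock: 15.2
position: [0.5958, 0.0382, 0.077]
ee_rot: [0.04, -0.706, 0.706, -0.04]
ft_force: [0.8, -0.2, -1.3]
grip_width: 0.09
```

```bash
python3 snap.py 14; python3 - <<'E'
from ov2 import *
c=load("scene14.npz")
cv2.imwrite("pics/g14s.png",crop(c,[],(280,272),33,12))
E
```

```text
scene
top
15.3 [0.59599009 0.03828785 0.07727619] [ 0.0401052  -0.70593695  0.70599729 -0.04015494] [ 0.08734677  0.38406402 -1.12929998] 0.08639189104799329
[[-0.994  0.     0.113]
 [-0.113 -0.    -0.994]
 [-0.    -1.     0.   ]] -83.49314783202747
```

View pics/g14s.png

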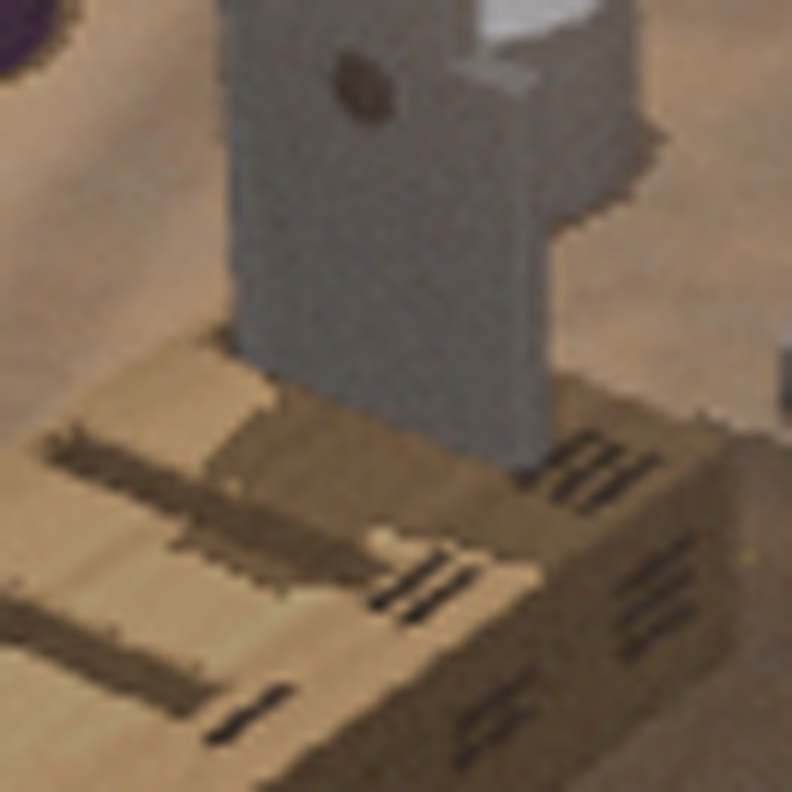

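No contact force and the bottom edge is below the rim. Continuing down.

Emit:
arm_command:
  commands:
    - [[0,0.02,-0.3,0,0,0],[0,0.02,-0.6,0,0,0],[0,0.02,-0.9,0,0,0],[0,0.02,-1.2,0,0,0]]

```text
clock: 15.7
position: [0.5959, 0.0385, 0.0649]
ee_rot: [0.04, -0.706, 0.706, -0.04]
ft_force: [0.3, -0.5, -1.3]
grip_width: 0.089
```

Emit:
arm_command:
  commands:
    - [[0,0,-0.4,0,0,0],[0,0,-0.8,0,0,0],[0,0,-1.1,0,0,0],[0,0,-1.1,0,0,0],[0,0,-1.1,0,0,0]]

```text
clock: 16.2
position: [0.5959, 0.0385, 0.0542]
ee_rot: [0.04, -0.706, 0.706, -0.04]
ft_force: [-0.3, 0.4, -0.8]
grip_width: 0.085
```

```bash
python3 snap.py 15; python3 - <<'E'
from ov2 import *
c=load("scene15.npz")
cv2.imwrite("pics/g15s.png",crop(c,[],(280,262),33,12))
E
```

```text
scene
top
16.3 [0.59611728 0.03849801 0.0544401 ] [ 0.03998831 -0.70593779  0.70599738 -0.0402551 ] [ 0.30425501 -0.34827569 -1.0798047 ] 0.08364275553807957
[[-0.994  0.     0.113]
 [-0.113 -0.    -0.994]
 [-0.    -1.     0.   ]] -83.4945065297309
```

View pics/g15s.png

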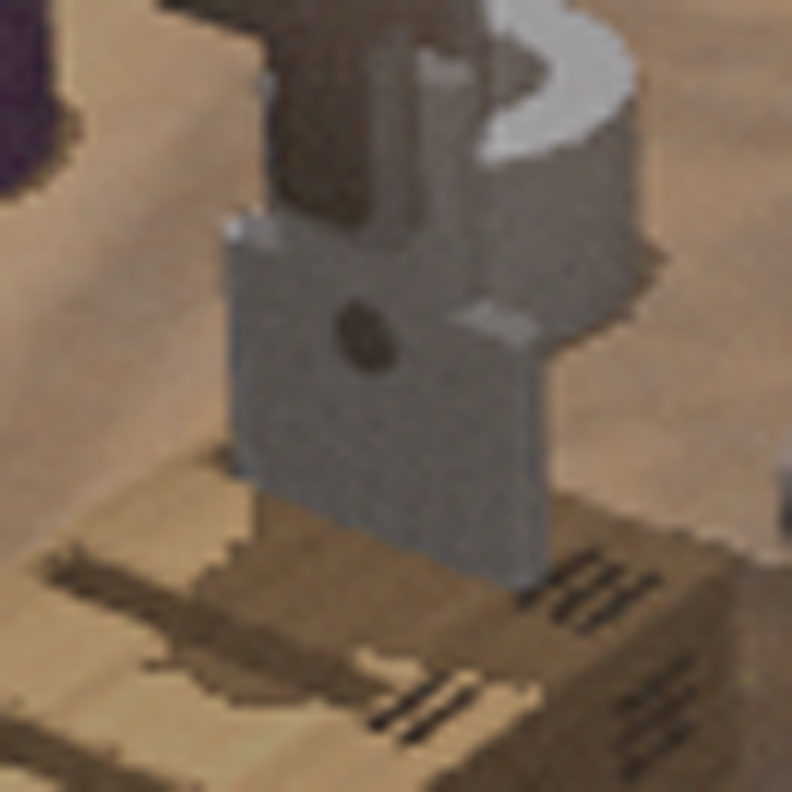

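Emit:
arm_command:
  commands:
    - [[0,0,-0.15,0,0,0],[0,0,-0.15,0,0,0],[0,0,-0.15,0,0,0]]

```text
clock: 16.6
position: [0.596, 0.0385, 0.0528]
ee_rot: [0.04, -0.706, 0.706, -0.04]
ft_force: [-0.1, 0.1, -0.6]
grip_width: 0.087
```

Emit:
arm_command:
  commands:
    - [[0,0,0,0,0,0],[0,0,0,0,0,0],[0,0,0,0,0,0],[0,0,0,0,0,0],[0,0,0,0,0,0]]
  claw: 4

```text
clock: 17.1
position: [0.596, 0.0385, 0.0527]
ee_rot: [0.04, -0.706, 0.706, -0.04]
ft_force: [0.3, -0.1, -0.6]
grip_width: 0.473
```

Emit:
arm_command:
  commands:
    - [[0,0,3,0,0,0],[0,0,7,0,0,0],[0,0,11,0,0,0],[0,0,14,0,0,0],[0,0,14,0,0,0],[-4,-5,14,0,0,0],[-8,-10,14,0,0,0],[-12,-15,14,0,0,0],[-14,-20,14,0,0,0],[-14,-25,14,0,0,0],[-14,-30,14,0,0,0],[-14,-30,14,0,0,0],[-14,-30,14,0,0,0]]

```text
clock: 18.4
position: [0.4533, -0.2678, 0.1915]
ee_rot: [0.038, -0.706, 0.706, -0.036]
ft_force: [-0.1, 0.3, -0.4]
grip_width: 0.47
```

```bash
python3 snap.py 16; python3 - <<'E'
from ov2 import *
c=load("scene16.npz"); t=load("top16.npz")
cv2.imwrite("pics/f_s.png",c["pixels"]); cv2.imwrite("pics/f_t.png",t["pixels"])
yaw=np.radians(6.4); im=[]
for cc,(cx,cy),ctr in((c,(.5795,.1033),(280,262)),(t,(.5815,.0999),(240,255))):
    p=B(cx,cy,.012,yaw,[(7.7,-64,0)])[0]; im.append(crop(cc,blade(*p,yaw),ctr,33,6))
cv2.imwrite("pics/f_b.png",np.hstack(im))
E
```

```text
scene
top
18.5 [ 0.45541462 -0.2618852   0.19189451] [-0.03975901  0.70636085 -0.70564877  0.03915846] [-0.19063238  1.31666986 -0.11325534] 0.4734824473399079
[[-0.994 -0.001  0.111]
 [-0.111  0.001 -0.994]
 [ 0.001 -1.    -0.001]] -83.60213719174588
```

View pics/f_b.png

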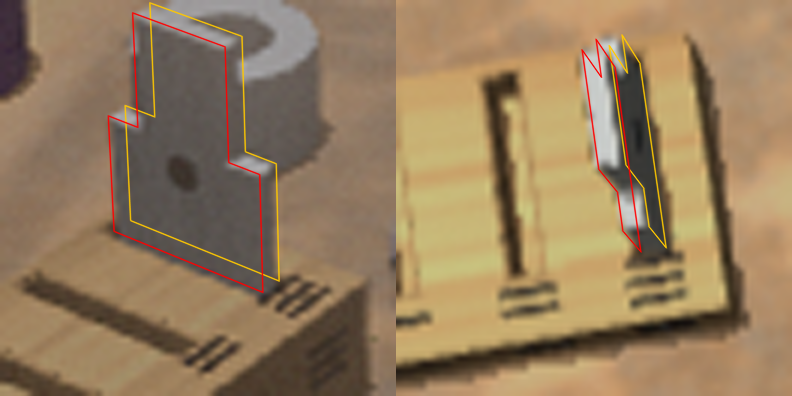

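View pics/f_s.png

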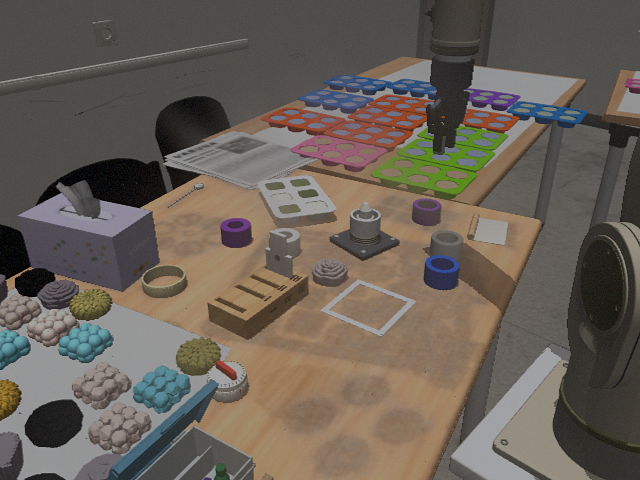

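The blade's outline matches the model seated on slot three's floor in both views. The collar is on the mandrel, and the soap and other collars stand where they were.

Emit:
arm_command:
  commands:
    - [[0,0,0,0,0,0],[0,0,0,0,0,0],[0,0,0,0,0,0],[0,0,0,0,0,0]]

```text
clock: 18.9
position: [0.4562, -0.2609, 0.1928]
ee_rot: [0.04, -0.706, 0.706, -0.041]
ft_force: [-0.0, -1.4, -0.1]
grip_width: 0.47
```

```bash
python3 -c "
from workcell import manip
o=manip.get_obs(); print(o['clock'],o['position'],o['ft_force']); print(manip.hand_in())"
```

```text
18.9 [ 0.45617031 -0.26093326  0.19283345] [-0.04471271 -1.42054096 -0.06111385]
the job is handed in; nothing more can be done
None
```

The collar in the taped square measured a 54 mm bore, so it was collar_c. I set it on the mandrel and it stopped on ledge three, with three lines showing below it. I then moved the tally blade from the parking slot fully down into the slot with three lines, and handed in at 18.9 s.

**Final checks:**
- **Collar:** its outline matches the model seated on ledge three, to about 1 mm in both cameras (taken before the blade was moved).
- **Blade:** in the last pictures its outline matches the model standing on the slot floor, and the insertion met no noticeable force.
- **Bystanders:** by eye in the last scene picture, the soap and the other two collars had not moved; I did not measure them again. The gripper was clear of everything.

**Disagreements:**
- **Fingertip height:** the fingertips were about 51 mm above the reported tool point when open, and about 13 mm of that is expected. I went by the images for height instead.
- **Camera offset:** the two cameras differed by about 2 mm in x and 3.5 mm in y. I centred both placements by comparing things within one picture.

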